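# Hang the soot door on its hinge pin and push it shut

### The arm

A 7-joint arm with a two-finger parallel gripper is mounted at the origin on the work surface. World frame = base frame: x ahead of the robot, y to its left, z up, the work surface at z = 0. Lengths are in m, angles in rad, forces in N, time in s.
With the tool pointing down it reaches from about 0.425 to 0.925 m from the base axis. Payload 6.8 kg.
Tool frame: the origin (TCP) lies at the very end of the fingers, on their centre line; the grasp point (between the pads) lies 19 mm behind it (bot.grasp_offset is the distance from the TCP to the grasp point, in m); z points along the fingers, y is the direction in which the jaws open and shut (so a half turn about z gives the same grasp; the last joint's range is limited). The gripper opens to 85 mm and grips with 20 to 120 N. Pads are 22 mm wide; open, the fingers measure 114 mm over their backs; the gripper's body (76 mm by 85 mm) begins 54 mm behind the grasp point. The pads swing forward as they close: fully open they stand 13 mm farther back than shut.
Start: joints at [1.064, 0.477, 0.022, 1.555, -0.011, 1.109, -0.083], TCP at [0.262, -0.622, 0.231] pointing down, gripper open.
Joint ranges: [-2.96, 2.96], [-0.34, 2.1], [-1.41, 1.46], [0.24, 2.44], [-1.37, 4.51], [0.17, 1.92], [-2.96, 2.96]. Speed limits (rad/s): [2.39, 2.39, 3.14, 3.14, 3.14, 3.14, 3.14].

### API

Orientations are given as a unit quaternion [w, x, y, z].
In Python, from station import monitor, cams, bot, finder gives the robot as it stands.
- The arm moves only by the tool jog_arm, never from a script. Its argument "plan" is a list of rows, each an object of numbers: "x", "y", "z": the shift along the tool's x, y, z as a fraction of full scale; "wx", "wy", "wz": the turn, a rotation vector about the tool's x, y, z as a fraction of full scale. A call has 1 to 12 rows; each row is the pose to reach, as a shift and turn from the pose measured when the call began, along the tool's axes at that moment, turning the shorter way round; what a row does not reach only later rows make up. Full scale, the value 1, is 20 cm for a shift and 180 degrees for a turn. A row lasts 1/12 s, in which the tool goes at most 41.7 mm and 7.16 degrees, less where a joint would pass 70% of its speed; a pose out of reach is approached as far as the arm can. A call with a number of a shift or a turn outside -1 to 1 is refused whole. A call with a gripper value outside its range is refused whole. "hand" is the opening, from -1 (shut) to 1 (fully open), set as the call begins (left out, the last holds). The fingers move at their own pace and stop on an object; "grip_force" is the grip in N (left out, the last holds). Time passes only in rows, so rows that repeat a pose let the fingers close. It gives the time, the measured TCP pose, the force and the opening at its end, in the units of the state.
- monitor.get_obs(): the state, without advancing time (a new reading comes with each control period).
- cams.read_camera(name): name is "scene" or "side" or "wrist"; returns the picture (384x512x3 uint8, red, green, blue); there is no depth.
- cams.get_calibration(name): a dict with "fx", "fy", "cx", "cy" (pixels), "distortion" ([k1, k2, p1, p2, k3] as OpenCV has them; the pictures are not rectified), "extrinsics" (4x4, takes a point from world to camera coordinates). Camera axes: x right, y down, z forward; pixel columns grow to the right and rows downward; lengths in m; the calibration is good to about 2 mm. A picture is of the moment at which its call begins: read the wrist's pose just before it. get_calibration takes no time and is no camera call; for the wrist camera it gives the pose at the moment of the call.
- bot.hand_in(): hands the job in, once; it reports no verdict.
Trained networks look in the newest picture that a camera, given by its name, has taken for a name from the list of things; names that differ only in an ending like _2 or _b are one class to them, and where a whole thing is asked for, a point or a joint stands for the part that bears it (a point fixed in the world has none). Each returns a list of dicts, best first, with "confidence" (0 to 1); they miss things now and then, are a little off and sometimes report something else, mostly with a low value. They report only what shows in the picture. A call takes as long as a camera call. They do not tell look-alikes from the thing itself.
- finder.find_in(camera, target): "bbox" ([left, top, width, height] in pixels, round what is visible of it).
- finder.place_of(camera, target): "location" ([column, row] in pixels: a listed point, or the origin of a listed thing).
The state is a dict: "t": time; "q": joint angles; "joint_vel": joint speeds; "joint_torque": joint torques, N m; "eef_pos": TCP position; "tool_rot": TCP orientation; "contact_force": force on the tool from outside, world axes, zero at the start; "torque": the same for the moment, N m; "gripper_width": opening from 0.0 (shut) to 1.0 (fully open).
Only numpy, scipy, OpenCV 4.12 (cv2) and the standard library are available. Lean on these libraries where they do the work, as an engineer would, in place of code of your own. Each camera call takes 0.05 s, during which the arm holds its last target. There are 200 camera calls.

### The job

Take the loose black soot door out of its wooden stand and hang it on the tiled flue box: slide its brass sleeve over the upright hinge pin, lowering it gently (do not let it drop) until the sleeve sits fully home on the bracket. Let go of it while it stands well open, then push it shut so that it lies flush against its frame. Do not shift the kitchen things standing around.

Things in the scene. Friction and masses are not known exactly. Their poses are not given: they have to be found in the camera images.
- door: Black steel soot door, 0.5 kg. Origin: on the axis of its brass hinge sleeve (80 mm long, 24 mm outside, 16 mm bore), at its lower end; z up the sleeve; x along the leaf to the free edge; y out of the outer (knob) face. Leaf 10 mm thick (y -5 to 5), x 13 to 150, z 0 to 120 mm. Starts upright in the stand. Shut: its x lies along the flue's +y, its y along the flue's -x.
- knob (a point): centre of the 22 mm wooden ball knob on the outer face: x 128, y 26, z 60 mm in the door's frame
- grip_top (a point): middle of the leaf's top edge, straight above the door's centre of mass, 80 mm from the sleeve axis; axes as the door's
- sleeve_low (a point): centre of the lower mouth of the door's sleeve (same as the door's origin)
- door_edge (a point): point on the inner face of the leaf near its free edge: x 145, y -5, z 60 mm in the door's frame
- flue: Fixed white tiled flue box, 140 deep (x), 240 wide (y), 160 mm high, black top plate 150 x 250 mm. Origin: centre of underside; z up; front face at x -70 mm looks to its -x. On it a grey door frame, y -60 to 70, z 36 to 148 mm, standing out to x -81.5 mm round a black opening; on its -y side the hinge bracket with the brass pin.
- pin_seat (a point): foot of the brass hinge pin: on the pin's axis, on top of the grey bracket (22 x 30 mm) where the sleeve comes to rest, 30 mm above the work surface; at x -87, y -80, z 30 mm in the flue's frame
- pin_top (a point): tip of the brass hinge pin, 85 mm above pin_seat (115 mm above the work surface). The pin is upright, 12 mm in diameter; its last 15 mm taper to 4 mm
- frame_edge (a point): point on the front surface of the grey frame that the point door_edge meets when the door is shut; axes as the flue's
- stand: Fixed wooden stand, base 150 x 100 x 20 mm, with two rails 90 mm long (x), 14 mm thick and up to 62 mm high, leaving a 13 mm slot along x; origin: centre of its underside. The door stands in the slot on the base (20 mm up), its sleeve overhanging at the stand's -x end
- pot: white enamel pot, 150 mm across, 85 mm high; leave alone; origin under its centre
- mug: blue mug, 76 mm across, 85 mm high; leave alone; origin under its centre
- jar: amber jar, 70 mm across, 110 mm high; leave alone; origin under its centre
- matches: red tin of matches, 55 x 110 x 30 mm; leave alone; origin under its centre
- brush: hand brush lying flat; leave alone; origin under its centre
- brick: loose firebrick, 120 x 65 x 60 mm; leave alone; origin under its centre
Not all that is in view belongs to the job. There is more than one size of the door; the one meant has the size given above.

How it is judged:
On the way:
1. the sleeve is fully home on the pin, the door standing well open (free edge more than 45 mm out from the frame) and let go (horizontal distance between sleeve_low and pin_seat below 0.005 m and z of sleeve_low in the frame of flue below 0.036 m and angle between door's own z axis and vertical below 0.12 rad and contact force between the fingers and door below 0.05 N and x of door_edge in the frame of flue below -0.127 m), for 0.2 s.
At the end, for the whole second after the job is handed in: Sleeve home on the pin (within 5 mm of its axis, 6 mm of the bracket), door upright within 0.12 rad and shut flush: leaf parallel to the frame within 0.07 rad, free edge within 8 mm of the frame's surface and 20 mm of its place; released and at rest (horizontal distance between sleeve_low and pin_seat below 0.005 m and z of sleeve_low in the frame of flue below 0.036 m and angle between door's own z axis and vertical below 0.12 rad and contact force between the fingers and door below 0.05 N and angle between the y axis of door and the x axis of flue, either way round below 0.07 rad and x of door_edge in the frame of flue above -0.0895 m and distance between door_edge and frame_edge below 0.02 m and linear speed of door below 0.02 m/s); the robot touches nothing.
It fails at once if the door is dropped down the pin (moves faster than 0.5 m/s with its sleeve round the pin) (horizontal distance between sleeve_low and pin_seat below 0.007 m and z of sleeve_low in the frame of flue below 0.112 m and linear speed of door above 0.5 m/s).
It fails at once if one of the kitchen things around (pot, mug, jar, matches, brush, brick) is shifted by more than 30 mm (distance of any of pot, mug, jar, matches, brush, brick from where it was at the start of the episode above 0.03 m).
It also fails if it takes over 58 s, if anything falls off the work surface, if the arm or the gripper's body presses on something with over 40 N, if the wrist force passes 120 N, or if a joint passes its speed limit or range.

## Working session

There is one attempt and no reset: what is moved stays moved. The work goes in short steps, Python scripts to look and compute and a tool call to move; the robot and the scene stay as the last step left them, time stands still between calls to the robot, and variables do not carry over. Pictures are saved under pics/ and viewed, about 8 in all and at most 12, crops included, and the job is handed in when it is done.

Besides the shell and the picture viewer there is one more tool, called after ">>>" as name([rows], argument=value, ...), one row to a line, values as JSON. jog_arm: Moves the arm, as the interface text tells. Shift numbers are shares of 20 cm and turn numbers shares of 180 degrees, none past 1 either way. Its arguments: {"type":"object","properties":{"plan":{"type":"array","items":{"type":"object","properties":{"x":{"type":"number","minimum":-1,"maximum":1},"y":{"type":"number","minimum":-1,"maximum":1},"z":{"type":"number","minimum":-1,"maximum":1},"wx":{"type":"number","minimum":-1,"maximum":1},"wy":{"type":"number","minimum":-1,"maximum":1},"wz":{"type":"number","minimum":-1,"maximum":1}}}},"hand":{"type":"number"},"grip_force":{"type":"number"}},"required":["plan"]}

```bash
mkdir -p pics; ls; cat > h.py <<'E'
import numpy as np, cv2
from station import monitor, cams, bot, finder
def K(c): return np.array([[c['fx'],0,c['cx']],[0,c['fy'],c['cy']],[0,0,1]])
def ray(name,px,cal=None):
    c=cal or cams.get_calibration(name); E=np.array(c['extrinsics'])
    u=cv2.undistortPoints(np.array([[px]],float),K(c),np.array(c['distortion'])).ravel()
    R,t=E[:3,:3],E[:3,3]; d=R.T@np.array([u[0],u[1],1]); return -R.T@t, d/np.linalg.norm(d)
def onz(name,px,z,cal=None):
    o,d=ray(name,px,cal); return o+d*(z-o[2])/d[2]
def tri(rs):
    A=0;b=0;
    for o,d in rs:
        P=np.eye(3)-np.outer(d,d);A=A+P;b=b+P@o
    x=np.linalg.solve(A,b); return x,[np.linalg.norm((np.eye(3)-np.outer(d,d))@(x-o)) for o,d in rs]
def proj(name,p,cal=None):
    c=cal or cams.get_calibration(name);E=np.array(c['extrinsics'])
    r=cv2.projectPoints(np.atleast_2d(np.array(p,float)),cv2.Rodrigues(E[:3,:3])[0],E[:3,3],K(c),np.array(c['distortion']))[0]
    return r.reshape(-1,2)
E
cat > a.py <<'E'
from h import *
for n in ['scene','side']:
    im=cams.read_camera(n); cv2.imwrite(f'pics/{n}0.png',im[:,:,::-1])
    for t in ['pin_seat','pin_top','sleeve_low','grip_top','knob','frame_edge','stand','flue','pot','mug','jar','matches','brush','brick']:
        r=finder.place_of(n,t)
        print(n,t,[(np.round(a['location']).tolist(),round(a['confidence'],2)) for a in r[:3]])
print(monitor.get_obs())
E
python3 a.py
python3 -c "
import cv2,numpy as np
for n in ['scene','side']:
  im=cv2.imread(f'pics/{n}0.png');cv2.imwrite(f'pics/{n}0b.png',cv2.resize(im,(800,600),interpolation=cv2.INTER_CUBIC))"
```

```text
pics
scene pin_seat [([330.0, 214.0], 0.76), ([348.0, 257.0], 0.52)]
scene pin_top [([332.0, 190.0], 0.68)]
scene sleeve_low [([174.0, 195.0], 0.89), ([246.0, 239.0], 0.85)]
scene grip_top [([217.0, 208.0], 0.75), ([148.0, 176.0], 0.73)]
scene knob [([203.0, 230.0], 0.8), ([160.0, 204.0], 0.69), ([196.0, 229.0], 0.57)]
scene frame_edge [([310.0, 178.0], 0.57)]
scene stand [([216.0, 247.0], 0.94)]
scene flue [([306.0, 292.0], 0.69), ([337.0, 202.0], 0.58)]
scene pot [([237.0, 318.0], 0.87)]
scene mug [([351.0, 259.0], 0.71), ([130.0, 256.0], 0.23)]
scene jar [([305.0, 291.0], 0.67)]
scene matches [([129.0, 255.0], 0.84)]
scene brush [([174.0, 311.0], 0.7), ([202.0, 232.0], 0.32)]
scene brick [([321.0, 168.0], 0.67)]
side pin_seat []
side pin_top [([175.0, 224.0], 0.93), ([139.0, 229.0], 0.6)]
side sleeve_low [([242.0, 204.0], 0.86), ([368.0, 224.0], 0.67), ([251.0, 364.0], 0.22)]
side grip_top [([262.0, 159.0], 0.95), ([354.0, 152.0], 0.88)]
side knob [([267.0, 168.0], 0.84), ([323.0, 174.0], 0.82)]
side frame_edge []
side stand [([261.0, 198.0], 0.91)]
side flue [([139.0, 228.0], 0.6
[... 309 characters left out ...]
[ 1.06389068,  0.47700541,  0.02241576,  1.55538345, -0.01151512,
        1.109297  , -0.08308541]), 'joint_vel': array([ 1.34948892e-03, -8.70549088e-05, -7.98145833e-04, -2.40054213e-04,
       -1.05692627e-03, -2.61067073e-04, -1.14961460e-03]), 'joint_torque': array([ 6.55707172e-04, -5.96315467e+01,  1.60659313e+00, -2.81541502e+01,
        1.24845759e-02,  1.64924018e-03, -1.01124851e-05]), 'eef_pos': array([ 0.26212684, -0.62205285,  0.23131158]), 'tool_rot': array([1.43374877e-05, 9.80187726e-01, 1.98070750e-01, 1.44414630e-05]), 'contact_force': array([0.18542442, 0.1724183 , 0.27510074]), 'torque': array([-0.05152514, -0.02182408,  0.03353971]), 'gripper_width': 0.9964055527809901}
```

View pics/scene0b.png

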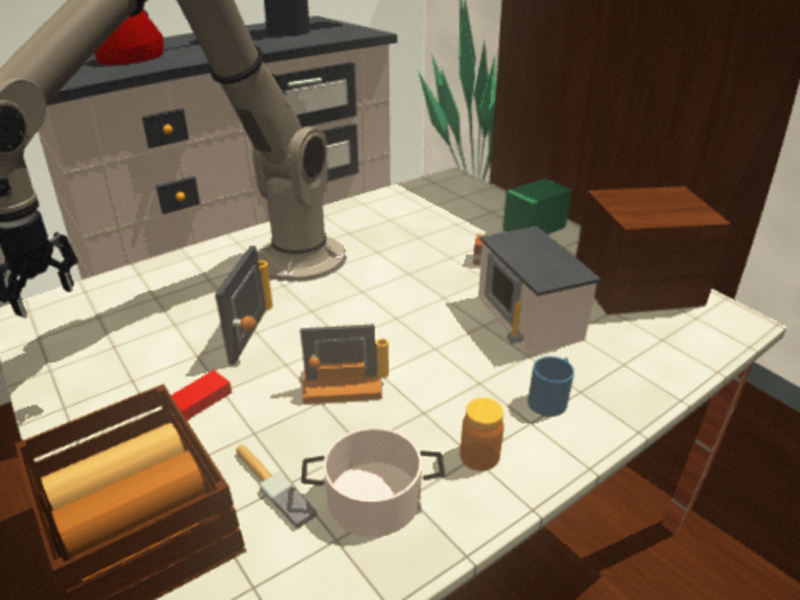

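View pics/side0b.png

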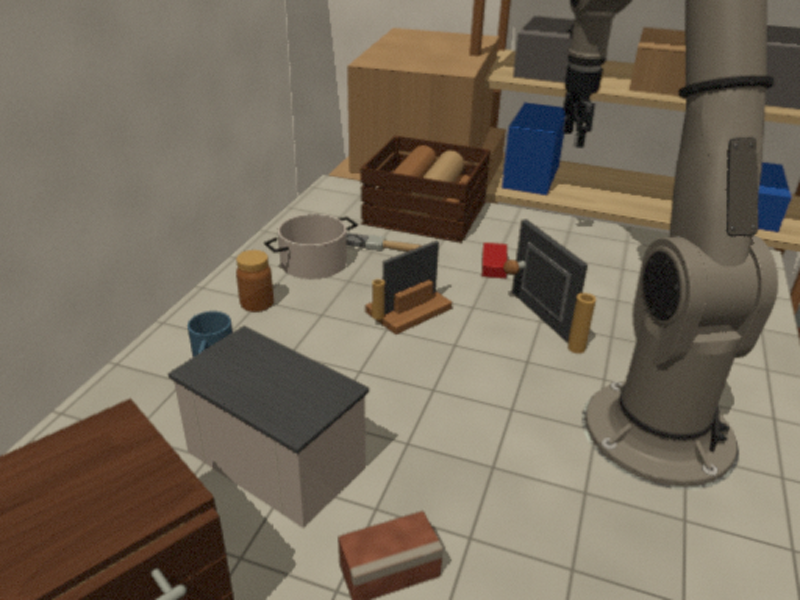

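The pictures show the stand with the smaller door (scene ≈(217,228), sleeve at ≈(246,235)). The bigger look-alike door stands loose at (160,195). The flue is at ≈(340,185), with its pin facing the scene camera at (331,190–214).

```bash
cat > b.py <<'E'
from h import *
S=lambda p:ray('scene',p); D=lambda p:ray('side',p)
P={}
for k,a,b in [('sleeve',(246,239),(242,204)),('grip',(217,208),(262,159)),('knob',(203,230),(267,168)),('stand',(216,247),(261,199))]:
    x,e=tri([S(a),D(b)]);P[k]=x;print(k,x.round(4),np.round(e,4))
print('seat',onz('scene',(330,214),.03),'top',onz('scene',(332,190),.115))
s=.64
sc=np.array([(482,240),(530,228),(597,275),(541,291)])*s; sd=np.array([(297,440),(367,388),(242,332),(171,376)])*s
for z in(.16,):
  print('scene',[onz('scene',p,z)[:2].round(3).tolist() for p in sc]); print('side',[onz('side',p,z)[:2].round(3).tolist() for p in sd])
for n,a,b in [('pot',(237,318),(200,168)),('mug',(351,259),(138,228)),('jar',(305,291),(162,197)),('matches',(129,255),(316,172)),('brush',(174,311),(243,160)),('brick',(321,168),(247,365))]:
    print(n,onz('scene',a,0)[:2].round(3),onz('side',b,0)[:2].round(3))
for n in('scene','side'): print(n,ray(n,(256,192)))
E
python3 b.py
```

```text
sleeve [ 0.5325 -0.1076  0.0171] [0.0009 0.0009]
grip [ 0.4967 -0.1804  0.1444] [0.0007 0.0007]
knob [ 0.4947 -0.2302  0.0866] [0.0004 0.0004]
stand [ 0.4937 -0.1882 -0.0032] [0.0036 0.0036]
seat [0.60849401 0.17656626 0.03      ] top [0.59768268 0.18449993 0.115     ]
scene [[0.432, 0.232], [0.455, 0.362], [0.683, 0.319], [0.655, 0.181]]
side [[0.459, 0.373], [0.414, 0.247], [0.643, 0.194], [0.682, 0.323]]
pot [ 0.754 -0.292] [ 0.758 -0.284]
mug [0.778 0.098] [0.776 0.092]
jar [ 0.789 -0.095] [ 0.792 -0.074]
matches [ 0.368 -0.423] [ 0.369 -0.411]
brush [ 0.64 -0.41] [ 0.638 -0.395]
brick [0.338 0.403] [0.325 0.403]
scene (array([ 1.30668024, -0.63944768,  0.80726826]), array([-0.67166389,  0.49587337, -0.55043366]))
side (array([0.13670073, 0.93907203, 0.79921323]), array([ 0.26550066, -0.79193077, -0.54986822]))
```

>>> jog_arm([
  {"x": 0.97, "y": -0.79, "z": -0.2, "wz": -0.223},
  {"x": 0.97, "y": -0.79, "z": -0.2, "wz": -0.223},
  {"x": 0.97, "y": -0.79, "z": -0.2, "wz": -0.223},
  {"x": 0.97, "y": -0.79, "z": -0.2, "wz": -0.223},
  {"x": 0.97, "y": -0.79, "z": -0.2, "wz": -0.223},
  {"x": 0.97, "y": -0.79, "z": -0.2, "wz": -0.223},
  {"x": 0.97, "y": -0.79, "z": -0.2, "wz": -0.223},
  {"x": 0.97, "y": -0.79, "z": -0.2, "wz": -0.223},
], hand=1, grip_force=60)

```text
invalid input at $.plan[0]: expected keys x, y, z, wx, wy, wz
```

```bash
cat >> h.py <<'E'
from scipy.spatial.transform import Rotation as Ro
def rel(p,yaw=None):
    "fractions for target TCP p, tool x heading yaw (deg), tool down"
    o=monitor.get_obs();q=np.array(o['tool_rot']);R=Ro.from_quat(q[[1,2,3,0]])
    d=R.inv().apply(np.array(p)-o['eef_pos'])/.2
    w=np.zeros(3)
    if yaw is not None:
        a=np.radians(yaw);c,s=np.cos(a),np.sin(a)
        T=Ro.from_matrix(np.array([[c,s,0],[s,-c,0],[0,0,-1]]).T)
        w=(R.inv()*T).as_rotvec()/np.pi
    print('t',round(o['t'],2),'pos',np.round(o['eef_pos'],4),'toolx',np.round(R.apply([1,0,0]),3),'F',np.round(o['contact_force'],1),'wid',round(o['gripper_width'],3))
    print('  rel xyz',np.round(d,3),'w',np.round(w,4))
E
python3 -c "
from h import *
rel([.497,-.18,.25],63)"
```

```text
t 1.5 pos [ 0.2621 -0.6221  0.2313] toolx [0.922 0.388 0.   ] F [0.2 0.2 0.3] wid 0.996
  rel xyz [ 1.94  -1.581 -0.093] w [ 0.     -0.     -0.2231]
```

>>> jog_arm([
  {"x": 0.97, "y": -0.79, "z": -0.2, "wx": 0, "wy": 0, "wz": -0.223},
  {"x": 0.97, "y": -0.79, "z": -0.2, "wx": 0, "wy": 0, "wz": -0.223},
  {"x": 0.97, "y": -0.79, "z": -0.2, "wx": 0, "wy": 0, "wz": -0.223},
  {"x": 0.97, "y": -0.79, "z": -0.2, "wx": 0, "wy": 0, "wz": -0.223},
  {"x": 0.97, "y": -0.79, "z": -0.2, "wx": 0, "wy": 0, "wz": -0.223},
  {"x": 0.97, "y": -0.79, "z": -0.2, "wx": 0, "wy": 0, "wz": -0.223},
  {"x": 0.97, "y": -0.79, "z": -0.2, "wx": 0, "wy": 0, "wz": -0.223},
  {"x": 0.97, "y": -0.79, "z": -0.2, "wx": 0, "wy": 0, "wz": -0.223},
], hand=1, grip_force=60)

```text
t: 2.17
eef_pos: [0.3819, -0.3985, 0.2724]
tool_rot: [0.001, 0.851, 0.525, 0.001]
contact_force: [-0.5, -1.3, 0.4]
gripper_width: 0.999
```

```bash
python3 -c "
from h import *
rel([.497,-.18,.26],63)"
```

```text
t 2.17 pos [ 0.3819 -0.3985  0.2724] toolx [0.449 0.893 0.   ] F [-0.5 -1.3  0.4] wid 0.999
  rel xyz [1.235 0.023 0.062] w [ 0.0006 -0.0001  0.0017]
```

>>> jog_arm([
  {"x": 1, "y": 0.02, "z": 0.06, "wx": 0, "wy": 0, "wz": 0},
  {"x": 1, "y": 0.02, "z": 0.06, "wx": 0, "wy": 0, "wz": 0},
  {"x": 1, "y": 0.02, "z": 0.06, "wx": 0, "wy": 0, "wz": 0},
  {"x": 1, "y": 0.02, "z": 0.06, "wx": 0, "wy": 0, "wz": 0},
  {"x": 1, "y": 0.02, "z": 0.06, "wx": 0, "wy": 0, "wz": 0},
  {"x": 1, "y": 0.02, "z": 0.06, "wx": 0, "wy": 0, "wz": 0},
  {"x": 1, "y": 0.02, "z": 0.06, "wx": 0, "wy": 0, "wz": 0},
])

```text
t: 2.75
eef_pos: [0.4759, -0.2209, 0.2601]
tool_rot: [0.001, 0.851, 0.526, 0.001]
contact_force: [0.1, -0.3, -0.1]
gripper_width: 1.002
```

```bash
cat > c.py <<'E'
import sys
from h import *
rel([.497,-.18,.26],63)
c=cams.get_calibration('wrist'); im=cams.read_camera('wrist')
cv2.imwrite(f'pics/w{sys.argv[1]}.png',cv2.resize(im,(800,600))[:,:,::-1])
for t in ['grip_top','sleeve_low','knob','pin_top','pin_seat']:
    print(t,[(np.round(a['location'],1).tolist(),round(a['confidence'],2)) for a in finder.place_of('wrist',t)[:2]])
print('cam',ray('wrist',(256,192),c))
# predicted projection of nominal points
s=np.array([.5325,-.1076]);a=np.radians(-117);x=np.array([np.cos(a),np.sin(a)])
for n,p in [('grip',[*(s+.08*x),.14]),('sleeve top',[*s,.1]),('sleeve low',[*s,.02])]: print(n,proj('wrist',p,c).round())
np.save('cal.npy',c,allow_pickle=True)
E
python3 c.py 1
```

```text
t 2.75 pos [ 0.4759 -0.2209  0.2601] toolx [0.447 0.894 0.   ] F [ 0.1 -0.3 -0.1] wid 1.002
  rel xyz [0.23  0.003 0.001] w [ 0.0005 -0.0001  0.0024]
grip_top [([255.1, 130.1], 0.91)]
sleeve_low [([262.4, 33.4], 0.7)]
knob [([149.6, 282.3], 0.77), ([257.6, 115.6], 0.59)]
pin_top []
pin_seat []
cam (array([ 0.51159897, -0.14941912,  0.40305366]), array([-0.14086335, -0.28504153, -0.94810803]))
grip [[255. 125.]]
sleeve top [[255.  22.]]
sleeve low [[255.  35.]]
```

View pics/w1.png

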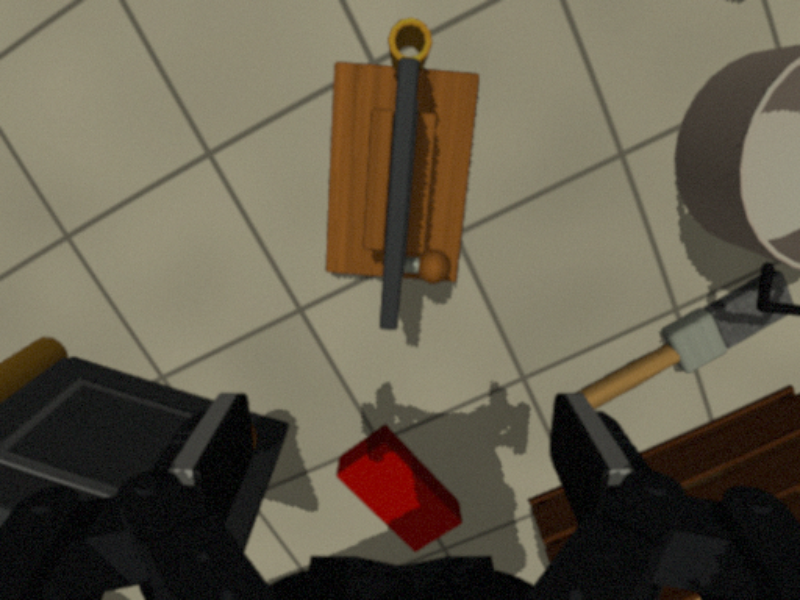

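The wrist picture shows the door edge-on: sleeve ring at (262,26), and leaf top edge running from (262,39) to (249,208).

```bash
cat > d.py <<'E'
from h import *
c=np.load('cal.npy',allow_pickle=True).item()
f=lambda p,z:onz('wrist',np.array(p)/1.5625,z,c)
s=f((409,40),.1);a=f((409,62),.14);b=f((389,326),.14);g=onz('wrist',(255.1,130.1),.14,c)
print(s,a,b,g); d=b-a;print('len a-b',np.linalg.norm(d),'s-b',np.linalg.norm((b-s)[:2]),'yaw',np.degrees(np.arctan2(d[1],d[0])),'yaw s-b',np.degrees(np.arctan2(*(b-s)[1::-1])))
x=d[:2]/np.linalg.norm(d[:2]);y=np.array([-x[1],x[0]]);print('s lateral rel leaf',(s-b)[:2]@y)
gg=b[:2]-x*.07;print('grip',gg)
yaw=np.degrees(np.arctan2(d[1],d[0]))+180
rel([*gg,.15],yaw)
E
python3 d.py
```

```text
[ 0.53608281 -0.11212948  0.1       ] [ 0.52855837 -0.12572707  0.14      ] [ 0.46067919 -0.23900963  0.14      ] [ 0.49460924 -0.18272048  0.14      ]
len a-b 0.13206257369779897 s-b 0.14759498364659335 yaw -120.93014167009909 yaw s-b -120.72259743164369
s lateral rel leaf -0.000534636612881035
grip [ 0.49665867 -0.17896401]
t 3.05 pos [ 0.4745 -0.2234  0.2603] toolx [ 0.452  0.892 -0.   ] F [-0.2 -0.6 -0.4] wid 1.002
  rel xyz [ 0.248 -0.003  0.552] w [0.0006 0.     0.0225]
```

>>> jog_arm([
  {"x": 0.248, "y": -0.003, "z": 0.1, "wx": 0, "wy": 0, "wz": 0.0225},
  {"x": 0.248, "y": -0.003, "z": 0.3, "wx": 0, "wy": 0, "wz": 0.0225},
  {"x": 0.248, "y": -0.003, "z": 0.45, "wx": 0, "wy": 0, "wz": 0.0225},
  {"x": 0.248, "y": -0.003, "z": 0.6, "wx": 0, "wy": 0, "wz": 0.0225},
  {"x": 0.248, "y": -0.003, "z": 0.7, "wx": 0, "wy": 0, "wz": 0.0225},
  {"x": 0.248, "y": -0.003, "z": 0.76, "wx": 0, "wy": 0, "wz": 0.0225},
  {"x": 0.248, "y": -0.003, "z": 0.787, "wx": 0, "wy": 0, "wz": 0.0225},
  {"x": 0.248, "y": -0.003, "z": 0.787, "wx": 0, "wy": 0, "wz": 0.0225},
  {"x": 0.248, "y": -0.003, "z": 0.787, "wx": 0, "wy": 0, "wz": 0.0225},
  {"x": 0.248, "y": -0.003, "z": 0.787, "wx": 0, "wy": 0, "wz": 0.0225},
])

```text
t: 3.88
eef_pos: [0.4977, -0.1795, 0.1043]
tool_rot: [0.002, 0.87, 0.493, 0.001]
contact_force: [1.0, -0.3, 0.8]
gripper_width: 1.004
```

```bash
python3 -c "
from h import *
rel([.4966,-.179,.103],59.1)"
```

```text
t 3.88 pos [ 0.4977 -0.1795  0.1043] toolx [0.514 0.858 0.001] F [ 1.  -0.3  0.8] wid 1.004
  rel xyz [-0.001 -0.006  0.007] w [ 0.0014 -0.0002 -0.0003]
```

>>> jog_arm([
  {"x": 0, "y": -0.005, "z": 0.007, "wx": 0.0014, "wy": 0, "wz": 0},
  {"x": 0, "y": -0.005, "z": 0.007, "wx": 0.0014, "wy": 0, "wz": 0},
  {"x": 0, "y": -0.005, "z": 0.007, "wx": 0.0014, "wy": 0, "wz": 0},
  {"x": 0, "y": -0.005, "z": 0.007, "wx": 0.0014, "wy": 0, "wz": 0},
  {"x": 0, "y": -0.005, "z": 0.007, "wx": 0.0014, "wy": 0, "wz": 0},
  {"x": 0, "y": -0.005, "z": 0.007, "wx": 0.0014, "wy": 0, "wz": 0},
  {"x": 0, "y": -0.005, "z": 0.007, "wx": 0.0014, "wy": 0, "wz": 0},
  {"x": 0, "y": -0.005, "z": 0.007, "wx": 0.0014, "wy": 0, "wz": 0},
  {"x": 0, "y": -0.005, "z": 0.007, "wx": 0.0014, "wy": 0, "wz": 0},
  {"x": 0, "y": -0.005, "z": 0.007, "wx": 0.0014, "wy": 0, "wz": 0},
  {"x": 0, "y": -0.005, "z": 0.007, "wx": 0.0014, "wy": 0, "wz": 0},
], hand=-1, grip_force=70)

```text
t: 4.8
eef_pos: [0.4969, -0.1789, 0.1031]
tool_rot: [-0.0, 0.87, 0.493, 0.0]
contact_force: [-1.8, 0.9, 5.0]
gripper_width: 0.108
```

```bash
python3 -c "
from h import *
rel([.4966,-.179,.243],59.1)"
```

```text
t 4.8 pos [ 0.4969 -0.1789  0.1031] toolx [0.514 0.858 0.   ] F [-1.8  0.9  5. ] wid 0.108
  rel xyz [-0.001 -0.001 -0.7  ] w [-0.     -0.0002 -0.0003]
```

>>> jog_arm([
  {"x": 0, "y": 0, "z": -0.08, "wx": 0, "wy": 0, "wz": 0},
  {"x": 0, "y": 0, "z": -0.18, "wx": 0, "wy": 0, "wz": 0},
  {"x": 0, "y": 0, "z": -0.28, "wx": 0, "wy": 0, "wz": 0},
  {"x": 0, "y": 0, "z": -0.38, "wx": 0, "wy": 0, "wz": 0},
  {"x": 0, "y": 0, "z": -0.48, "wx": 0, "wy": 0, "wz": 0},
  {"x": 0, "y": 0, "z": -0.58, "wx": 0, "wy": 0, "wz": 0},
  {"x": 0, "y": 0, "z": -0.66, "wx": 0, "wy": 0, "wz": 0},
  {"x": 0, "y": 0, "z": -0.7, "wx": 0, "wy": 0, "wz": 0},
  {"x": 0, "y": 0, "z": -0.7, "wx": 0, "wy": 0, "wz": 0},
])

```text
t: 5.55
eef_pos: [0.4974, -0.1793, 0.2439]
tool_rot: [0.001, 0.87, 0.493, 0.001]
contact_force: [-0.2, 0.3, -5.4]
gripper_width: 0.111
```

```bash
cat > e.py <<'E'
from h import *
c=cams.get_calibration('wrist'); im=cams.read_camera('wrist')
cv2.imwrite('pics/w2.png',cv2.resize(im,(800,600))[:,:,::-1])
for n in('wrist','scene'):
  if n=='scene': cv2.imwrite('pics/s2.png',cams.read_camera(n)[:,:,::-1])
  for t in ['grip_top','sleeve_low','knob','pin_top','pin_seat']:
    print(n,t,[(np.round(a['location'],1).tolist(),round(a['confidence'],2)) for a in finder.place_of(n,t)[:2]])
np.save('cal2.npy',c,allow_pickle=True)
# target: sleeve over (0.605,0.178), yaw -121
rel([.4966+.605-.5376,-.179+.178+.1104,.243],59.1)
E
python3 e.py
```

```text
wrist grip_top [([255.7, 310.2], 0.95), ([260.6, 83.9], 0.57)]
wrist sleeve_low [([44.2, 275.1], 0.9), ([255.0, 87.9], 0.71)]
wrist knob []
wrist pin_top []
wrist pin_seat []
scene grip_top [([213.1, 166.6], 0.77), ([147.5, 171.7], 0.73)]
scene sleeve_low [([247.5, 199.7], 0.97), ([170.6, 197.5], 0.6)]
scene knob [([158.2, 206.6], 0.78), ([198.1, 190.1], 0.62)]
scene pin_top [([332.2, 188.2], 0.72), ([246.0, 200.9], 0.41)]
scene pin_seat [([326.1, 214.0], 0.85)]
t 6.15 pos [ 0.4968 -0.179   0.2429] toolx [0.514 0.858 0.   ] F [ 1.  -0.3 -4.9] wid 0.109
  rel xyz [ 1.409 -0.454  0.   ] w [-0.0001 -0.0002 -0.0003]
```

View pics/w2.png

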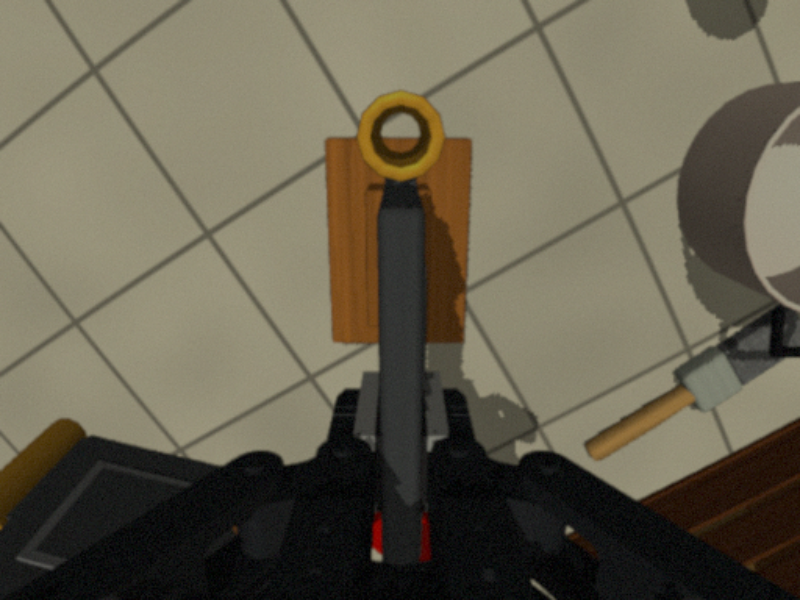

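The bore of the gripped door shows at (401,136), nearly end-on, so the pin should be visible beside it as I approach.

>>> jog_arm([
  {"x": 0.06, "y": -0.03, "z": 0, "wx": 0, "wy": 0, "wz": 0},
  {"x": 0.17, "y": -0.08, "z": 0, "wx": 0, "wy": 0, "wz": 0},
  {"x": 0.3, "y": -0.14, "z": 0, "wx": 0, "wy": 0, "wz": 0},
  {"x": 0.43, "y": -0.2, "z": 0, "wx": 0, "wy": 0, "wz": 0},
  {"x": 0.56, "y": -0.26, "z": 0, "wx": 0, "wy": 0, "wz": 0},
  {"x": 0.69, "y": -0.32, "z": 0, "wx": 0, "wy": 0, "wz": 0},
  {"x": 0.8, "y": -0.37, "z": 0, "wx": 0, "wy": 0, "wz": 0},
  {"x": 0.9, "y": -0.41, "z": 0, "wx": 0, "wy": 0, "wz": 0},
  {"x": 0.96, "y": -0.44, "z": 0, "wx": 0, "wy": 0, "wz": 0},
  {"x": 1, "y": -0.454, "z": 0, "wx": 0, "wy": 0, "wz": 0},
  {"x": 1, "y": -0.454, "z": 0, "wx": 0, "wy": 0, "wz": 0},
  {"x": 1, "y": -0.454, "z": 0, "wx": 0, "wy": 0, "wz": 0},
])

```text
t: 7.15
eef_pos: [0.5218, 0.0386, 0.2429]
tool_rot: [-0.0, 0.87, 0.493, -0.0]
contact_force: [0.1, -0.8, -6.0]
gripper_width: 0.106
```

```bash
cat > f.py <<'E'
from h import *
c2=np.load('cal2.npy',allow_pickle=True).item()
s2=onz('wrist',np.array((401,136))/1.5625,.24,c2);print('sleeve top at lift',s2,'offset from TCP .4974 -.1793', s2[:2]-np.array([.4970,-.1791]))
c=cams.get_calibration('wrist'); im=cams.read_camera('wrist')
cv2.imwrite('pics/w3.png',cv2.resize(im,(800,600))[:,:,::-1])
for t,z in [('pin_top',.115),('pin_seat',.03),('sleeve_low',.16)]:
    print(t,[(np.round(a['location'],1).tolist(),round(a['confidence'],2),onz('wrist',a['location'],z,c).round(4)) for a in finder.place_of('wrist',t)[:2]])
np.save('cal3.npy',c,allow_pickle=True)
rel([.4966+.605-.5376,-.179+.178+.1104,.243],59.1)
E
python3 f.py
```

```text
sleeve top at lift [ 0.53743601 -0.11327041  0.24      ] offset from TCP .4974 -.1793 [0.04043601 0.06582959]
pin_top []
pin_seat []
sleeve_low [([257.8, 84.3], 0.57, array([0.5627, 0.1044, 0.16  ]))]
t 7.35 pos [0.5217 0.0377 0.2429] toolx [ 0.516  0.856 -0.   ] F [-0.2 -0.1 -5.4] wid 0.101
  rel xyz [ 0.416 -0.004 -0.001] w [-0.0001  0.0001 -0.001 ]
```

View pics/w3.png

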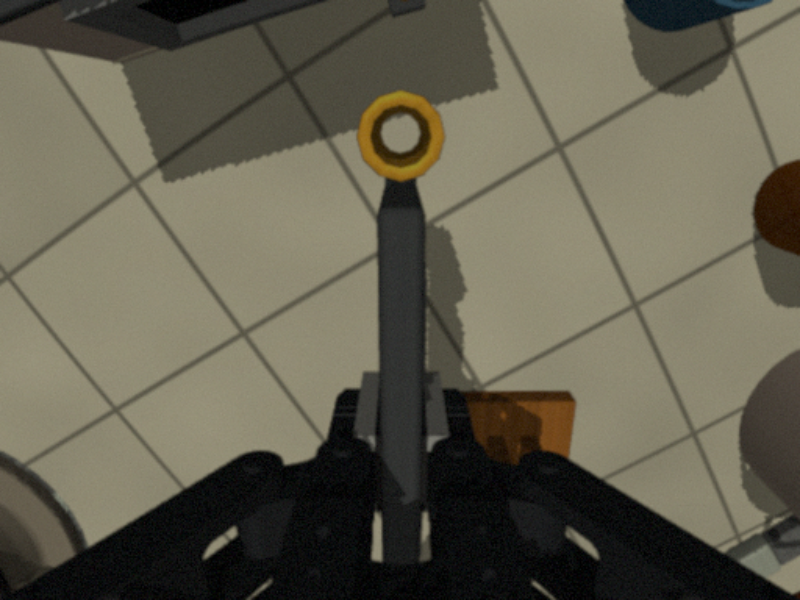

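>>> jog_arm([
  {"x": 0.06, "y": 0, "z": 0, "wx": 0, "wy": 0, "wz": -0.001},
  {"x": 0.14, "y": 0, "z": 0, "wx": 0, "wy": 0, "wz": -0.001},
  {"x": 0.21, "y": 0, "z": 0, "wx": 0, "wy": 0, "wz": -0.001},
  {"x": 0.24, "y": 0, "z": 0, "wx": 0, "wy": 0, "wz": -0.001},
  {"x": 0.24, "y": 0, "z": 0, "wx": 0, "wy": 0, "wz": -0.001},
  {"x": 0.24, "y": 0, "z": 0, "wx": 0, "wy": 0, "wz": -0.001},
])

```text
t: 7.85
eef_pos: [0.5464, 0.079, 0.2426]
tool_rot: [-0.0, 0.87, 0.494, -0.001]
contact_force: [-1.1, -0.4, -5.8]
gripper_width: 0.108
```

```bash
sed -i 's/w3.png/w4.png/;s/cal3/cal4/' f.py; python3 f.py
```

```text
sleeve top at lift [ 0.53743601 -0.11327041  0.24      ] offset from TCP .4974 -.1793 [0.04043601 0.06582959]
pin_top [([260.3, 32.9], 0.64, array([0.6077, 0.1754, 0.115 ])), ([254.8, 84.8], 0.17, array([0.5848, 0.1451, 0.115 ]))]
pin_seat [([259.6, 47.2], 0.61, array([0.6066, 0.1729, 0.03  ]))]
sleeve_low [([258.3, 86.2], 0.68, array([0.5868, 0.1436, 0.16  ]))]
t 8.05 pos [0.5463 0.0779 0.2428] toolx [ 0.514  0.858 -0.001] F [ 0.3 -0.6 -4.8] wid 0.102
  rel xyz [ 0.181 -0.005 -0.001] w [-0.0001  0.0003 -0.0003]
```

View pics/w4.png

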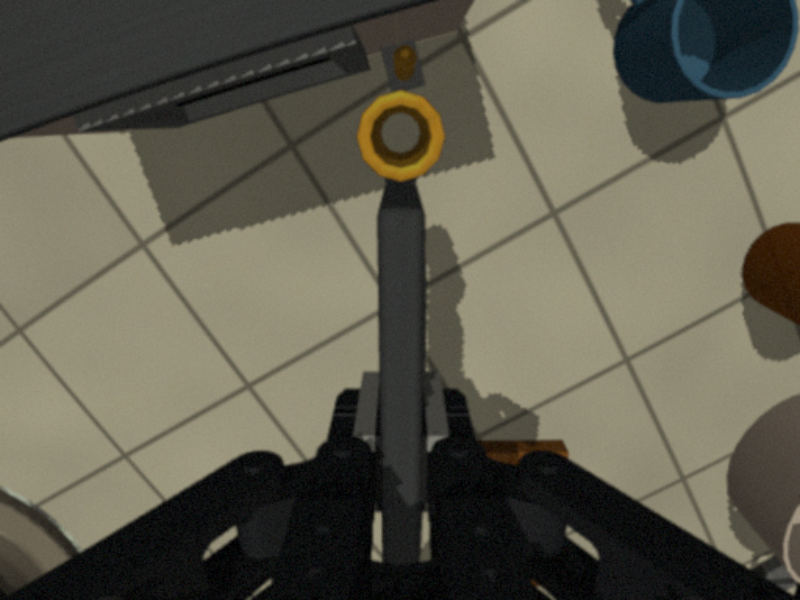

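```bash
python3 -c "
import cv2
im=cv2.imread('pics/w4.png')[20:190,330:480];cv2.imwrite('pics/w4c.png',cv2.resize(im,None,fx=3.5,fy=3.5,interpolation=cv2.INTER_CUBIC))"
```

```text
(no output)
```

View pics/w4c.png

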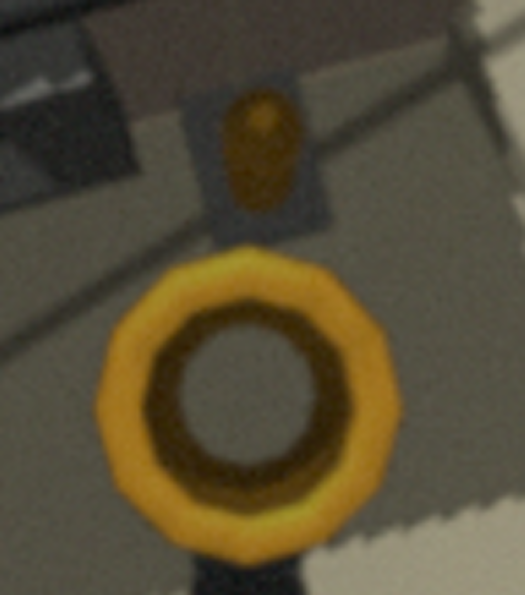

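```bash
cat > g.py <<'E'
from h import *
c=np.load('cal4.npy',allow_pickle=True).item()
f=lambda p,z:onz('wrist',p,z,c)
tip=f((259.3,33.8),.115);foot=f((259.1,47.9),.03);st=f((256.6,86.8),.24);sl=f((256.6,84.7),.16)
print('tip',tip,'foot',foot,'st',st,'sl',sl)
R=np.array([.5463,.0779,.2428])
print('scene seat',onz('scene',(326.1,214),.03),'top',onz('scene',(332.2,188.2),.115))
for a in(tip,foot):
  d=a-sl; d[2]=0; rel(np.array(monitor.get_obs()['eef_pos'])+d,59.1)
E
python3 g.py
```

```text
tip [0.6067454 0.1751856 0.115    ] foot [0.60581006 0.17260503 0.03      ] st [0.58639337 0.14515213 0.24      ] sl [0.58633066 0.14493904 0.16      ]
scene seat [0.60074352 0.16631188 0.03      ] top [0.59059908 0.19264804 0.115     ]
t 8.05 pos [0.5463 0.0779 0.2428] toolx [ 0.514  0.858 -0.001] F [ 0.3 -0.6 -4.8] wid 0.102
  rel xyz [ 0.182  0.01  -0.   ] w [-0.0001  0.0003 -0.0003]
t 8.05 pos [0.5463 0.0779 0.2428] toolx [ 0.514  0.858 -0.001] F [ 0.3 -0.6 -4.8] wid 0.102
  rel xyz [ 0.169  0.012 -0.   ] w [-0.0001  0.0003 -0.0003]
```

>>> jog_arm([
  {"x": 0.06, "y": 0.005, "z": 0, "wx": 0, "wy": 0, "wz": 0},
  {"x": 0.12, "y": 0.011, "z": 0, "wx": 0, "wy": 0, "wz": 0},
  {"x": 0.17, "y": 0.011, "z": 0.03, "wx": 0, "wy": 0, "wz": 0},
  {"x": 0.179, "y": 0.011, "z": 0.08, "wx": 0, "wy": 0, "wz": 0},
  {"x": 0.179, "y": 0.011, "z": 0.12, "wx": 0, "wy": 0, "wz": 0},
  {"x": 0.179, "y": 0.011, "z": 0.15, "wx": 0, "wy": 0, "wz": 0},
  {"x": 0.179, "y": 0.011, "z": 0.15, "wx": 0, "wy": 0, "wz": 0},
  {"x": 0.179, "y": 0.011, "z": 0.15, "wx": 0, "wy": 0, "wz": 0},
  {"x": 0.179, "y": 0.011, "z": 0.15, "wx": 0, "wy": 0, "wz": 0},
])

```text
t: 8.8
eef_pos: [0.5665, 0.1075, 0.2128]
tool_rot: [0.0, 0.87, 0.493, -0.0]
contact_force: [-0.1, 0.1, -6.1]
gripper_width: 0.107
```

```bash
cat > i.py <<'E'
from h import *
rel([.5815,.109,.2128],59.1)
c=cams.get_calibration('wrist'); im=cams.read_camera('wrist')
np.save('cal5.npy',c,allow_pickle=True)
w=cv2.resize(im,(800,600),interpolation=cv2.INTER_CUBIC)[20:190,330:480,::-1]
cv2.imwrite('pics/w5c.png',cv2.resize(w,None,fx=3.5,fy=3.5,interpolation=cv2.INTER_CUBIC))
E
python3 i.py
```

```text
t 8.8 pos [0.5665 0.1075 0.2128] toolx [ 0.514  0.858 -0.001] F [-0.1  0.1 -6.1] wid 0.107
  rel xyz [ 0.045  0.06  -0.   ] w [-0.0001  0.0002 -0.0003]
```

View pics/w5c.png

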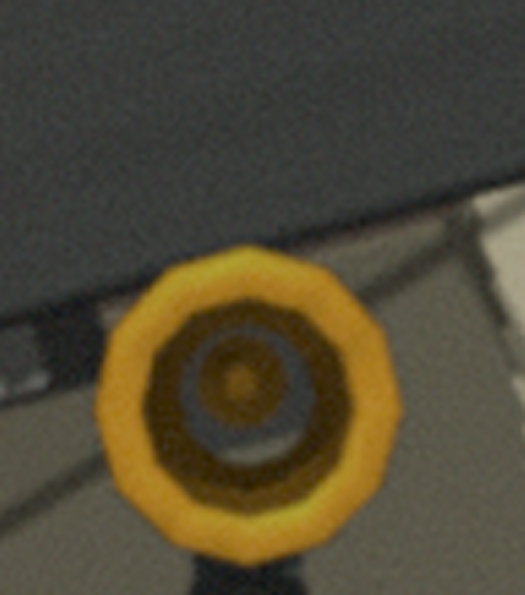

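```bash
cat > j.py <<'E'
from h import *
c=np.load('cal5.npy',allow_pickle=True).item()
f=lambda p,z:onz('wrist',(np.array(p)/3.5+[330,20])/1.5625,z,c)
tip=f((240,377),.115);st=f((248.5,404.5),.21);sl=f((248,393),.13)
print(tip,st,sl)
for r in (st,sl,(st+sl)/2):
  d=tip-r;d[2]=0;print(d);rel(np.array(monitor.get_obs()['eef_pos'])+d,59.1)
E
python3 j.py
```

```text
[0.60665853 0.17546368 0.115     ] [0.60666622 0.17363667 0.21      ] [0.60660522 0.17345114 0.13      ]
[-7.68489193e-06  1.82701054e-03  0.00000000e+00]
t 8.85 pos [0.5667 0.1075 0.2131] toolx [ 0.514  0.857 -0.   ] F [ 0.4 -0.7 -5.6] wid 0.11
  rel xyz [ 0.008 -0.005 -0.   ] w [ 0.0001  0.0001 -0.0003]
[5.33109063e-05 2.01253862e-03 0.00000000e+00]
t 8.85 pos [0.5667 0.1075 0.2131] toolx [ 0.514  0.857 -0.   ] F [ 0.4 -0.7 -5.6] wid 0.11
  rel xyz [ 0.009 -0.005 -0.   ] w [ 0.0001  0.0001 -0.0003]
[2.28130072e-05 1.91977458e-03 0.00000000e+00]
t 8.85 pos [0.5667 0.1075 0.2131] toolx [ 0.514  0.857 -0.   ] F [ 0.4 -0.7 -5.6] wid 0.11
  rel xyz [ 0.008 -0.005 -0.   ] w [ 0.0001  0.0001 -0.0003]
```

>>> jog_arm([
  {"x": 0.008, "y": -0.005, "z": 0, "wx": 0, "wy": 0, "wz": 0},
  {"x": 0.008, "y": -0.005, "z": 0, "wx": 0, "wy": 0, "wz": 0},
  {"x": 0.008, "y": -0.005, "z": 0.03, "wx": 0, "wy": 0, "wz": 0},
  {"x": 0.008, "y": -0.005, "z": 0.06, "wx": 0, "wy": 0, "wz": 0},
  {"x": 0.008, "y": -0.005, "z": 0.09, "wx": 0, "wy": 0, "wz": 0},
  {"x": 0.008, "y": -0.005, "z": 0.12, "wx": 0, "wy": 0, "wz": 0},
  {"x": 0.008, "y": -0.005, "z": 0.15, "wx": 0, "wy": 0, "wz": 0},
  {"x": 0.008, "y": -0.005, "z": 0.175, "wx": 0, "wy": 0, "wz": 0},
  {"x": 0.008, "y": -0.005, "z": 0.175, "wx": 0, "wy": 0, "wz": 0},
])

```text
t: 9.6
eef_pos: [0.5659, 0.1093, 0.1764]
tool_rot: [-0.0, 0.87, 0.493, -0.001]
contact_force: [-0.1, -2.1, -6.9]
gripper_width: 0.108
```

```bash
sed -i 's/w5c/w6c/;s/cal5/cal6/;s/2128\]/1131]/' i.py; python3 i.py; python3 -c "
from h import *
print(monitor.get_obs()['torque'])"
```

```text
t 9.6 pos [0.5659 0.1093 0.1764] toolx [ 0.514  0.858 -0.002] F [-0.1 -2.1 -6.9] wid 0.108
  rel xyz [0.039 0.068 0.317] w [-0.0006  0.0005 -0.0003]
[-0.72832726  0.24839011 -0.01147731]
```

View pics/w6c.png

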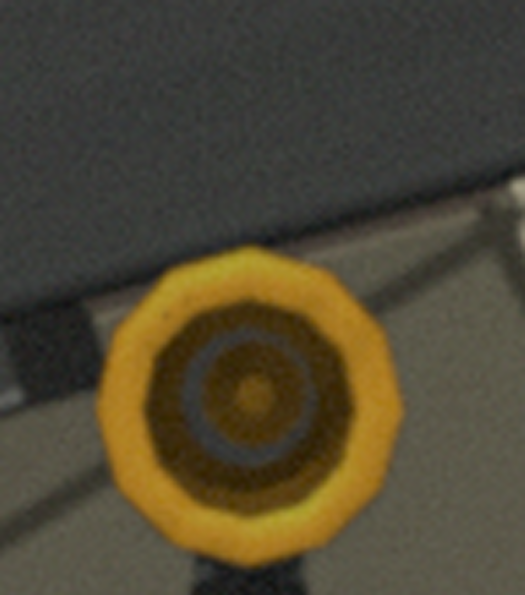

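The pin tip sits centred in the bore, so I continue down.

>>> jog_arm([
  {"x": 0, "y": 0, "z": 0.03, "wx": 0, "wy": 0, "wz": 0},
  {"x": 0, "y": 0, "z": 0.06, "wx": 0, "wy": 0, "wz": 0},
  {"x": 0, "y": 0, "z": 0.09, "wx": 0, "wy": 0, "wz": 0},
  {"x": 0, "y": 0, "z": 0.12, "wx": 0, "wy": 0, "wz": 0},
  {"x": 0, "y": 0, "z": 0.15, "wx": 0, "wy": 0, "wz": 0},
  {"x": 0, "y": 0, "z": 0.18, "wx": 0, "wy": 0, "wz": 0},
  {"x": 0, "y": 0, "z": 0.21, "wx": 0, "wy": 0, "wz": 0},
  {"x": 0, "y": 0, "z": 0.24, "wx": 0, "wy": 0, "wz": 0},
  {"x": 0, "y": 0, "z": 0.27, "wx": 0, "wy": 0, "wz": 0},
  {"x": 0, "y": 0, "z": 0.29, "wx": 0, "wy": 0, "wz": 0},
  {"x": 0, "y": 0, "z": 0.3, "wx": 0, "wy": 0, "wz": 0},
  {"x": 0, "y": 0, "z": 0.3, "wx": 0, "wy": 0, "wz": 0},
])

```text
t: 10.65
eef_pos: [0.5655, 0.1092, 0.1163]
tool_rot: [-0.0, 0.87, 0.493, -0.002]
contact_force: [-0.5, 0.8, -5.0]
gripper_width: 0.106
```

>>> jog_arm([
  {"x": 0, "y": 0, "z": 0.008, "wx": 0, "wy": 0, "wz": 0},
  {"x": 0, "y": 0, "z": 0.015, "wx": 0, "wy": 0, "wz": 0},
  {"x": 0, "y": 0, "z": 0.018, "wx": 0, "wy": 0, "wz": 0},
  {"x": 0, "y": 0, "z": 0.018, "wx": 0, "wy": 0, "wz": 0},
  {"x": 0, "y": 0, "z": 0.018, "wx": 0, "wy": 0, "wz": 0},
])

```text
t: 11.07
eef_pos: [0.5657, 0.1091, 0.1132]
tool_rot: [-0.0, 0.87, 0.493, -0.001]
contact_force: [-1.6, -0.6, -1.0]
gripper_width: 0.105
```

>>> jog_arm([
  {"x": 0, "y": 0, "z": 0.005, "wx": 0, "wy": 0, "wz": 0},
  {"x": 0, "y": 0, "z": 0.005, "wx": 0, "wy": 0, "wz": 0},
  {"x": 0, "y": 0, "z": 0.005, "wx": 0, "wy": 0, "wz": 0},
])

```text
t: 11.32
eef_pos: [0.5658, 0.1089, 0.113]
tool_rot: [0.0, 0.87, 0.493, -0.001]
contact_force: [-4.3, -2.8, 5.7]
gripper_width: 0.108
```

>>> jog_arm([
  {"x": 0, "y": 0, "z": 0, "wx": 0, "wy": 0, "wz": 0},
  {"x": 0, "y": 0, "z": 0, "wx": 0, "wy": 0, "wz": 0},
  {"x": 0, "y": 0, "z": 0, "wx": 0, "wy": 0, "wz": 0},
  {"x": 0, "y": 0, "z": 0, "wx": 0, "wy": 0, "wz": 0},
  {"x": 0, "y": 0, "z": 0, "wx": 0, "wy": 0, "wz": 0},
  {"x": 0, "y": 0, "z": 0, "wx": 0, "wy": 0, "wz": 0},
  {"x": 0, "y": 0, "z": 0, "wx": 0, "wy": 0, "wz": 0},
  {"x": 0, "y": 0, "z": 0, "wx": 0, "wy": 0, "wz": 0},
], hand=0.4)

```text
t: 11.98
eef_pos: [0.5659, 0.1089, 0.113]
tool_rot: [0.0, 0.87, 0.493, -0.001]
contact_force: [-0.8, 0.6, -0.2]
gripper_width: 0.702
```

>>> jog_arm([
  {"x": 0, "y": 0, "z": -0.1, "wx": 0, "wy": 0, "wz": 0},
  {"x": 0, "y": 0, "z": -0.25, "wx": 0, "wy": 0, "wz": 0},
  {"x": 0, "y": 0, "z": -0.4, "wx": 0, "wy": 0, "wz": 0},
  {"x": 0, "y": 0, "z": -0.5, "wx": 0, "wy": 0, "wz": 0},
  {"x": 0, "y": 0, "z": -0.5, "wx": 0, "wy": 0, "wz": 0},
  {"x": 0, "y": 0, "z": -0.5, "wx": 0, "wy": 0, "wz": 0},
  {"x": 0, "y": 0, "z": -0.5, "wx": 0, "wy": 0, "wz": 0},
])

```text
t: 12.57
eef_pos: [0.5655, 0.1087, 0.2122]
tool_rot: [0.0, 0.87, 0.493, -0.002]
contact_force: [-0.2, -0.3, -0.5]
gripper_width: 0.703
```

```bash
cat > k.py <<'E'
from h import *
rel([.5659,.1093,.24],59.1)
c=cams.get_calibration('wrist');cams.read_camera('wrist');cams.read_camera('scene')
np.save('cal7.npy',c,allow_pickle=True)
for n in('wrist','scene'):
  for t,z in [('sleeve_low',.03),('grip_top',.15),('knob',.09),('pin_top',.115)]:
    print(n,t,[(np.round(a['location'],1).tolist(),round(a['confidence'],2),onz(n,a['location'],z,c if n=='wrist' else None).round(4)) for a in finder.place_of(n,t)[:2]])
im=np.hstack([cams.read_camera('wrist'),cams.read_camera('scene')])
cv2.imwrite('pics/w7.png',cv2.resize(im,(800,300),interpolation=cv2.INTER_AREA)[:,:,::-1])
E
python3 k.py
```

```text
t 12.57 pos [0.5655 0.1087 0.2122] toolx [ 0.515  0.857 -0.003] F [-0.2 -0.3 -0.5] wid 0.703
  rel xyz [ 0.003  0.    -0.139] w [-0.0006  0.001  -0.0004]
wrist sleeve_low [([257.8, 81.1], 0.66, array([0.6072, 0.1754, 0.03  ]))]
wrist grip_top [([257.2, 217.3], 0.75, array([0.5628, 0.1026, 0.15  ]))]
wrist knob [([290.9, 238.5], 0.95, array([0.5647, 0.0483, 0.09  ]))]
wrist pin_top [([255.4, 83.7], 0.73, array([0.6049, 0.1753, 0.115 ]))]
scene sleeve_low [([331.2, 215.3], 0.84, array([0.6159, 0.1746, 0.03  ]))]
scene grip_top [([305.6, 184.2], 0.79, array([0.5613, 0.1009, 0.15  ])), ([147.8, 173.2], 0.61, array([ 0.204 , -0.2626,  0.15  ]))]
scene knob [([156.4, 205.3], 0.95, array([ 0.3049, -0.2876,  0.09  ])), ([290.9, 206.5], 0.66, array([0.5615, 0.0445, 0.09  ]))]
scene pin_top [([330.9, 189.4], 0.8, array([0.5931, 0.1842, 0.115 ]))]
```

View pics/w7.png

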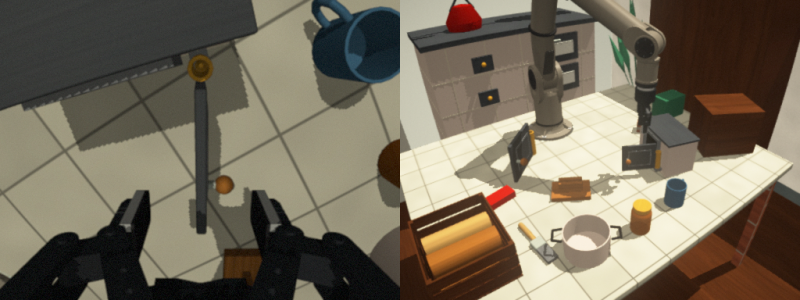

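The door is hung on the pin, open about 72° and released. Both views agree: leaf from (202,70) to (202,230) in the wrist half, and clear of the fingers. Next I close the fingers, turn, and move to the outer-face side.

```bash
python3 -c "
from h import *
rel([.600,.062,.212],-12.7);rel([.600,.062,.115],-12.7)"
```

```text
t 13.17 pos [0.566  0.1091 0.2129] toolx [ 0.515  0.857 -0.002] F [ 0.3 -0.2  0.6] wid 0.7
  rel xyz [-0.114  0.267  0.005] w [1.000e-04 9.000e-04 3.985e-01]
t 13.17 pos [0.566  0.1091 0.2129] toolx [ 0.515  0.857 -0.002] F [ 0.3 -0.2  0.6] wid 0.7
  rel xyz [-0.113  0.267  0.49 ] w [1.000e-04 9.000e-04 3.985e-01]
```

>>> jog_arm([
  {"x": -0.114, "y": 0.267, "z": 0, "wx": 0, "wy": 0.001, "wz": 0.398},
  {"x": -0.114, "y": 0.267, "z": 0, "wx": 0, "wy": 0.001, "wz": 0.398},
  {"x": -0.114, "y": 0.267, "z": 0, "wx": 0, "wy": 0.001, "wz": 0.398},
  {"x": -0.114, "y": 0.267, "z": 0, "wx": 0, "wy": 0.001, "wz": 0.398},
  {"x": -0.114, "y": 0.267, "z": 0, "wx": 0, "wy": 0.001, "wz": 0.398},
  {"x": -0.114, "y": 0.267, "z": 0, "wx": 0, "wy": 0.001, "wz": 0.398},
  {"x": -0.114, "y": 0.267, "z": 0, "wx": 0, "wy": 0.001, "wz": 0.398},
  {"x": -0.114, "y": 0.267, "z": 0, "wx": 0, "wy": 0.001, "wz": 0.398},
  {"x": -0.114, "y": 0.267, "z": 0, "wx": 0, "wy": 0.001, "wz": 0.398},
  {"x": -0.114, "y": 0.267, "z": 0, "wx": 0, "wy": 0.001, "wz": 0.398},
  {"x": -0.114, "y": 0.267, "z": 0, "wx": 0, "wy": 0.001, "wz": 0.398},
  {"x": -0.114, "y": 0.267, "z": 0, "wx": 0, "wy": 0.001, "wz": 0.398},
], hand=-1)

```text
t: 14.17
eef_pos: [0.6001, 0.0622, 0.213]
tool_rot: [0.0, 0.994, -0.108, 0.0]
contact_force: [-0.4, -0.6, 0.3]
gripper_width: 0.004
```

```bash
cat > l.py <<'E'
from h import *
P=np.array([.6066,.175])
print(np.round(monitor.get_obs()['q'],2))
rel([.600,.062,.115],-12.7)
for psi,off in [(239,30),(230,20),(220,20),(210,20),(200,20),(190,20),(180,20),(175,20),(170,20),(167.3,19.5)]:
    a=np.radians(psi);x=np.array([np.cos(a),np.sin(a)]);y=np.array([-x[1],x[0]])
    p=P+.1*x+off/1e3*y; print(psi,p.round(4),end=' ');rel([*p,.115])
E
python3 l.py | grep -v pos
```

```text
[-0.04  0.39 -0.22  1.74  0.1   1.02 -2.08]
  rel xyz [-0.     0.001  0.49 ] w [ 0.0001 -0.0002  0.0018]
  rel xyz [-0.107 -0.036  0.49 ] w [0. 0. 0.]
  rel xyz [-0.233 -0.069  0.49 ] w [0. 0. 0.]
  rel xyz [-0.315 -0.101  0.49 ] w [0. 0. 0.]
  rel xyz [-0.391 -0.147  0.489] w [0. 0. 0.]
  rel xyz [-0.458 -0.206  0.489] w [0. 0. 0.]
  rel xyz [-0.514 -0.275  0.489] w [0. 0. 0.]
  rel xyz [-0.556 -0.353  0.489] w [0. 0. 0.]
  rel xyz [-0.572 -0.395  0.489] w [0. 0. 0.]
  rel xyz [-0.585 -0.437  0.489] w [0. 0. 0.]
  rel xyz [-0.59  -0.463  0.489] w [0. 0. 0.]
```

>>> jog_arm([
  {"x": 0, "y": 0, "z": 0.15, "wx": 0, "wy": 0, "wz": 0},
  {"x": 0, "y": 0, "z": 0.3, "wx": 0, "wy": 0, "wz": 0},
  {"x": 0, "y": 0, "z": 0.43, "wx": 0, "wy": 0, "wz": 0},
  {"x": 0, "y": 0, "z": 0.49, "wx": 0, "wy": 0, "wz": 0},
  {"x": -0.04, "y": -0.013, "z": 0.49, "wx": 0, "wy": 0, "wz": 0},
  {"x": -0.08, "y": -0.026, "z": 0.49, "wx": 0, "wy": 0, "wz": 0},
  {"x": -0.12, "y": -0.04, "z": 0.49, "wx": 0, "wy": 0, "wz": 0},
  {"x": -0.16, "y": -0.05, "z": 0.49, "wx": 0, "wy": 0, "wz": 0},
  {"x": -0.2, "y": -0.06, "z": 0.49, "wx": 0, "wy": 0, "wz": 0},
  {"x": -0.235, "y": -0.07, "z": 0.49, "wx": 0, "wy": 0, "wz": 0},
  {"x": -0.275, "y": -0.085, "z": 0.49, "wx": 0, "wy": 0, "wz": 0},
  {"x": -0.315, "y": -0.101, "z": 0.49, "wx": 0, "wy": 0, "wz": 0},
])

```text
t: 15.17
eef_pos: [0.5426, 0.0958, 0.1155]
tool_rot: [0.0, 0.994, -0.108, 0.001]
contact_force: [0.6, 0.2, -0.2]
gripper_width: -0.001
```

```bash
python3 l.py | grep -v pos
```

```text
[-0.11  0.43 -0.22  1.95  0.13  0.78 -2.19]
  rel xyz [0.316 0.104 0.003] w [-0.0001 -0.0006  0.0018]
  rel xyz [0.21  0.066 0.003] w [0. 0. 0.]
  rel xyz [0.084 0.034 0.002] w [0. 0. 0.]
  rel xyz [0.002 0.002 0.002] w [0. 0. 0.]
  rel xyz [-0.074 -0.044  0.002] w [0. 0. 0.]
  rel xyz [-0.141 -0.103  0.002] w [0. 0. 0.]
  rel xyz [-0.197 -0.172  0.002] w [0. 0. 0.]
  rel xyz [-0.239 -0.25   0.002] w [0. 0. 0.]
  rel xyz [-0.256 -0.292  0.002] w [0. 0. 0.]
  rel xyz [-0.268 -0.335  0.002] w [0. 0. 0.]
  rel xyz [-0.273 -0.361  0.002] w [0. 0. 0.]
```

>>> jog_arm([
  {"x": -0.037, "y": -0.022, "z": 0, "wx": 0, "wy": 0, "wz": 0},
  {"x": -0.074, "y": -0.044, "z": 0, "wx": 0, "wy": 0, "wz": 0},
  {"x": -0.108, "y": -0.073, "z": 0, "wx": 0, "wy": 0, "wz": 0},
  {"x": -0.141, "y": -0.103, "z": 0, "wx": 0, "wy": 0, "wz": 0},
  {"x": -0.17, "y": -0.137, "z": 0, "wx": 0, "wy": 0, "wz": 0},
  {"x": -0.197, "y": -0.172, "z": 0, "wx": 0, "wy": 0, "wz": 0},
  {"x": -0.212, "y": -0.2, "z": 0, "wx": 0, "wy": 0, "wz": 0},
  {"x": -0.226, "y": -0.225, "z": 0, "wx": 0, "wy": 0, "wz": 0},
  {"x": -0.239, "y": -0.25, "z": 0, "wx": 0, "wy": 0, "wz": 0},
  {"x": -0.248, "y": -0.271, "z": 0, "wx": 0, "wy": 0, "wz": 0},
  {"x": -0.256, "y": -0.292, "z": 0, "wx": 0, "wy": 0, "wz": 0},
  {"x": -0.256, "y": -0.292, "z": 0, "wx": 0, "wy": 0, "wz": 0},
])

```text
t: 16.17
eef_pos: [0.505, 0.165, 0.1154]
tool_rot: [-0.0, 0.994, -0.107, 0.001]
contact_force: [0.4, -1.2, 0.3]
gripper_width: -0.001
```

```bash
python3 l.py | grep -v pos|tail -4; cat > m.py <<'E'
from h import *
n='wrist';c=cams.get_calibration(n);cams.read_camera(n)
for t,z in [('knob',.09),('grip_top',.15),('sleeve_low',.03)]:
    print(t,[(np.round(a['location'],1).tolist(),round(a['confidence'],2),onz(n,a['location'],z,c).round(4)) for a in finder.place_of(n,t)[:2]])
im=np.hstack([cams.read_camera(n),cams.read_camera('scene')])
cv2.imwrite('pics/w8.png',cv2.resize(im,(800,300),interpolation=cv2.INTER_AREA)[:,:,::-1])
E
python3 m.py
```

```text
rel xyz [0.019 0.047 0.002] w [0. 0. 0.]
  rel xyz [0.003 0.006 0.002] w [0. 0. 0.]
  rel xyz [-0.01  -0.037  0.002] w [0. 0. 0.]
  rel xyz [-0.015 -0.063  0.002] w [0. 0. 0.]
knob [([281.4, 271.6], 0.91, array([0.4778, 0.1565, 0.09  ]))]
grip_top [([200.4, 266.6], 0.95, array([0.5236, 0.1822, 0.15  ]))]
sleeve_low [([212.0, 50.3], 0.59, array([0.6075, 0.172 , 0.03  ]))]
```

View pics/w8.png

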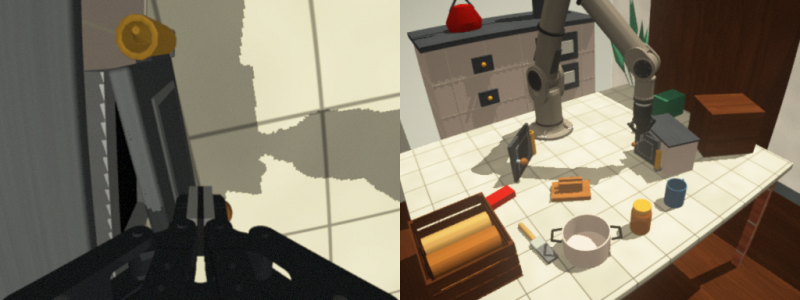

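The door is now about 8° from shut, with the fingers touching its outer face. I push on until force builds.

>>> jog_arm([
  {"x": -0.004, "y": -0.015, "z": 0, "wx": 0, "wy": 0, "wz": 0},
  {"x": -0.008, "y": -0.03, "z": 0, "wx": 0, "wy": 0, "wz": 0},
  {"x": -0.012, "y": -0.045, "z": 0, "wx": 0, "wy": 0, "wz": 0},
  {"x": -0.014, "y": -0.055, "z": 0, "wx": 0, "wy": 0, "wz": 0},
  {"x": -0.014, "y": -0.063, "z": 0, "wx": 0, "wy": 0, "wz": 0},
  {"x": -0.014, "y": -0.063, "z": 0, "wx": 0, "wy": 0, "wz": 0},
])

```text
t: 16.97
eef_pos: [0.5048, 0.1768, 0.1152]
tool_rot: [0.0, 0.994, -0.108, 0.001]
contact_force: [-0.4, 0.4, 0.4]
gripper_width: -0.004
```

>>> jog_arm([
  {"x": 0, "y": -0.01, "z": 0, "wx": 0, "wy": 0, "wz": 0},
  {"x": 0, "y": -0.015, "z": 0, "wx": 0, "wy": 0, "wz": 0},
  {"x": 0, "y": -0.015, "z": 0, "wx": 0, "wy": 0, "wz": 0},
])

```text
t: 17.22
eef_pos: [0.5054, 0.1801, 0.1151]
tool_rot: [0.0, 0.994, -0.108, 0.001]
contact_force: [-0.1, -0.0, -0.3]
gripper_width: 0.0
```

>>> jog_arm([
  {"x": 0, "y": -0.008, "z": 0, "wx": 0, "wy": 0, "wz": 0},
  {"x": 0, "y": -0.016, "z": 0, "wx": 0, "wy": 0, "wz": 0},
  {"x": 0, "y": -0.02, "z": 0, "wx": 0, "wy": 0, "wz": 0},
  {"x": 0, "y": -0.02, "z": 0, "wx": 0, "wy": 0, "wz": 0},
])

```text
t: 17.55
eef_pos: [0.5061, 0.184, 0.115]
tool_rot: [0.0, 0.994, -0.108, 0.0]
contact_force: [-0.5, -0.9, -0.5]
gripper_width: -0.003
```

```bash
python3 l.py | grep -v pos|tail -2; sed -i 's/w8.png/w9.png/' m.py; python3 m.py
```

```text
rel xyz [ 0.005  0.057 -0.   ] w [0. 0. 0.]
  rel xyz [-0.     0.031 -0.   ] w [0. 0. 0.]
knob []
grip_top [([207.4, 261.7], 0.61, array([0.5265, 0.198 , 0.15  ]))]
sleeve_low [([237.5, 45.9], 0.82, array([0.6075, 0.1743, 0.03  ])), ([237.3, 46.3], 0.27, array([0.6073, 0.1745, 0.03  ]))]
```

>>> jog_arm([
  {"x": 0, "y": -0.006, "z": 0, "wx": 0, "wy": 0, "wz": 0},
  {"x": 0, "y": -0.012, "z": 0, "wx": 0, "wy": 0, "wz": 0},
  {"x": 0, "y": -0.012, "z": 0, "wx": 0, "wy": 0, "wz": 0},
])

```text
t: 18.1
eef_pos: [0.5061, 0.1841, 0.115]
tool_rot: [0.002, 0.994, -0.108, -0.0]
contact_force: [-3.2, -7.3, 4.3]
gripper_width: -0.001
```

>>> jog_arm([
  {"x": 0, "y": -0.006, "z": 0, "wx": 0, "wy": 0, "wz": 0},
  {"x": 0, "y": -0.012, "z": 0, "wx": 0, "wy": 0, "wz": 0},
  {"x": 0, "y": -0.012, "z": 0, "wx": 0, "wy": 0, "wz": 0},
])

```text
t: 18.35
eef_pos: [0.5061, 0.1841, 0.115]
tool_rot: [0.004, 0.994, -0.109, -0.001]
contact_force: [-3.1, -8.5, 5.6]
gripper_width: -0.003
```

Force has risen to about 9 N with no further travel, so the door is against its frame. I back off slowly, retreat and check.

>>> jog_arm([
  {"x": 0, "y": 0.02, "z": 0, "wx": 0, "wy": 0, "wz": 0},
  {"x": 0, "y": 0.06, "z": 0, "wx": 0, "wy": 0, "wz": 0},
  {"x": 0, "y": 0.14, "z": 0, "wx": 0, "wy": 0, "wz": 0},
  {"x": 0, "y": 0.25, "z": 0, "wx": 0, "wy": 0, "wz": 0},
  {"x": 0, "y": 0.35, "z": -0.1, "wx": 0, "wy": 0, "wz": 0},
  {"x": 0, "y": 0.4, "z": -0.3, "wx": 0, "wy": 0, "wz": 0},
  {"x": 0, "y": 0.4, "z": -0.45, "wx": 0, "wy": 0, "wz": 0},
  {"x": 0, "y": 0.4, "z": -0.5, "wx": 0, "wy": 0, "wz": 0},
  {"x": 0, "y": 0.4, "z": -0.5, "wx": 0, "wy": 0, "wz": 0},
  {"x": 0, "y": 0.4, "z": -0.5, "wx": 0, "wy": 0, "wz": 0},
])

```text
t: 19.18
eef_pos: [0.4894, 0.107, 0.2158]
tool_rot: [0.003, 0.994, -0.109, -0.0]
contact_force: [-0.3, 0.5, 0.3]
gripper_width: 0.001
```

```bash
sed -i 's/w9.png/w10.png/' m.py; python3 m.py; cat > n.py <<'E'
from h import *
c=cams.get_calibration('wrist')
w=cv2.resize(cams.read_camera('wrist'),(480,360));s=cams.read_camera('scene')[150:250,270:390]
s=cv2.resize(s,(312,260),interpolation=cv2.INTER_CUBIC);s=cv2.copyMakeBorder(s,0,100,0,0,0)
cv2.imwrite('pics/fin.png',np.hstack([w,s])[:,:,::-1]);np.save('cal11.npy',c,allow_pickle=True)
print(monitor.get_obs()['eef_pos'])
E
python3 n.py
```

```text
knob [([142.0, 224.5], 0.24, array([0.4717, 0.213 , 0.09  ])), ([119.9, 49.3], 0.22, array([0.613 , 0.1849, 0.09  ]))]
grip_top [([123.6, 49.5], 0.68, array([0.6022, 0.1618, 0.15  ])), ([117.2, 185.6], 0.61, array([0.5232, 0.193 , 0.15  ]))]
sleeve_low [([158.4, 55.0], 0.91, array([0.6096, 0.1722, 0.03  ])), ([499.8, 337.6], 0.62, array([ 0.1928, -0.1553,  0.03  ]))]
[0.48873061 0.10676816 0.21485536]
```

View pics/fin.png

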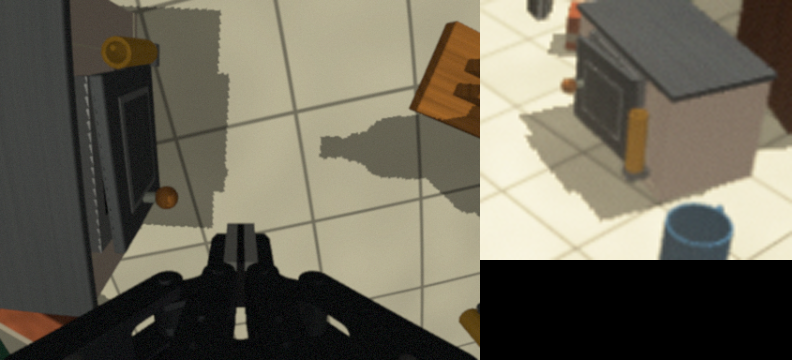

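```bash
cat > o.py <<'E'
from h import *
c=np.load('cal11.npy',allow_pickle=True).item()
f=lambda p,z:onz('wrist',np.array(p)*512/480,z,c)[:2]
def hd(a,b,z):
    a,b=f(a,z),f(b,z);d=b-a;print(a.round(4),b.round(4),np.degrees(np.arctan2(d[1],d[0])).round(2),np.linalg.norm(d).round(3))
hd((91,77),(116,252),.15); hd((103,76),(126,245),.15)
hd((87,77),(102,252),.148); hd((67,0),(94,300),.16)
print('sleeve',f((116,52),.11))
P=np.array([.6066,.175])
for psi in(167.3,172):
    a=np.radians(psi);x=np.array([np.cos(a),np.sin(a)]);y=np.array([-x[1],x[0]])
    pts=[[*(P+u*x+v*y),.15] for u in(.013,.15) for v in(-.005,.005)]+[[*(P+.128*x+.026*y),.09]]
    print(psi,(proj('wrist',pts,c)*480/512).round(0).tolist())
E
python3 o.py
```

```text
[0.587  0.1824] [0.4624 0.2092] 167.9 0.127
[0.5857 0.1746] [0.4666 0.1994] 168.2 0.122
[0.5879 0.1859] [0.4636 0.2212] 164.15 0.129
[0.6314 0.1781] [0.43   0.2363] 163.86 0.21
sleeve [0.60340998 0.17552959]
167.3 [[87.0, 65.0], [102.0, 64.0], [112.0, 254.0], [125.0, 254.0], [166.0, 198.0]]
172 [[88.0, 65.0], [103.0, 63.0], [128.0, 254.0], [141.0, 253.0], [178.0, 195.0]]
```

The last picture shows the door about 4° short of shut: leaf line (91,77)–(116,252) against frame line (87,77)–(102,252). The earlier force was probably the gripper's knuckles on the top plate, since it pushed upward. I'll redo the push higher, with the jaws turned 90°.

```bash
python3 -c "
from h import *
rel([.473,.158,.215],75.5)"
```

```text
t 19.58 pos [0.4887 0.1068 0.2149] toolx [ 0.976 -0.217 -0.003] F [ 0.4 -0.4  0.1] wid 0.005
  rel xyz [-0.132 -0.233 -0.002] w [ 0.0014  0.0026 -0.489 ]
```

>>> jog_arm([
  {"x": -0.03, "y": -0.05, "z": 0, "wx": 0.001, "wy": 0.003, "wz": -0.489},
  {"x": -0.06, "y": -0.1, "z": 0, "wx": 0.001, "wy": 0.003, "wz": -0.489},
  {"x": -0.09, "y": -0.15, "z": 0, "wx": 0.001, "wy": 0.003, "wz": -0.489},
  {"x": -0.13, "y": -0.2, "z": 0, "wx": 0.001, "wy": 0.003, "wz": -0.489},
  {"x": -0.13, "y": -0.233, "z": 0, "wx": 0.001, "wy": 0.003, "wz": -0.489},
  {"x": -0.13, "y": -0.233, "z": 0, "wx": 0.001, "wy": 0.003, "wz": -0.489},
  {"x": -0.13, "y": -0.233, "z": 0, "wx": 0.001, "wy": 0.003, "wz": -0.489},
  {"x": -0.13, "y": -0.233, "z": 0, "wx": 0.001, "wy": 0.003, "wz": -0.489},
  {"x": -0.13, "y": -0.233, "z": 0, "wx": 0.001, "wy": 0.003, "wz": -0.489},
  {"x": -0.13, "y": -0.233, "z": 0, "wx": 0.001, "wy": 0.003, "wz": -0.489},
  {"x": -0.13, "y": -0.233, "z": 0, "wx": 0.001, "wy": 0.003, "wz": -0.489},
  {"x": -0.13, "y": -0.233, "z": 0, "wx": 0.001, "wy": 0.003, "wz": -0.489},
])

```text
t: 20.58
eef_pos: [0.4734, 0.1579, 0.2142]
tool_rot: [0.001, 0.8, 0.6, 0.0]
contact_force: [0.6, 1.0, -0.7]
gripper_width: -0.003
```

```bash
python3 -c "
from h import *
print(monitor.get_obs()['q'].round(2))
rel([.473,.158,.130],75.5)"
```

```text
[-0.01  0.25 -0.51  1.96  0.15  0.97 -0.87]
t 20.58 pos [0.4734 0.1579 0.2142] toolx [ 0.28  0.96 -0.  ] F [ 0.6  1.  -0.7] wid -0.003
  rel xyz [ 0.    -0.002  0.421] w [ 0.0004  0.0001 -0.0096]
```

>>> jog_arm([
  {"x": 0, "y": 0, "z": 0.12, "wx": 0, "wy": 0, "wz": -0.009},
  {"x": 0, "y": 0, "z": 0.24, "wx": 0, "wy": 0, "wz": -0.009},
  {"x": 0, "y": 0, "z": 0.36, "wx": 0, "wy": 0, "wz": -0.009},
  {"x": 0, "y": 0, "z": 0.42, "wx": 0, "wy": 0, "wz": -0.009},
  {"x": 0.03, "y": 0, "z": 0.42, "wx": 0, "wy": 0, "wz": -0.009},
  {"x": 0.06, "y": 0, "z": 0.42, "wx": 0, "wy": 0, "wz": -0.009},
  {"x": 0.09, "y": 0, "z": 0.42, "wx": 0, "wy": 0, "wz": -0.009},
  {"x": 0.11, "y": 0, "z": 0.42, "wx": 0, "wy": 0, "wz": -0.009},
  {"x": 0.13, "y": 0, "z": 0.42, "wx": 0, "wy": 0, "wz": -0.009},
  {"x": 0.145, "y": 0, "z": 0.42, "wx": 0, "wy": 0, "wz": -0.009},
  {"x": 0.16, "y": 0, "z": 0.42, "wx": 0, "wy": 0, "wz": -0.009},
  {"x": 0.16, "y": 0, "z": 0.42, "wx": 0, "wy": 0, "wz": -0.009},
])

```text
t: 21.58
eef_pos: [0.4827, 0.1893, 0.1306]
tool_rot: [0.001, 0.791, 0.612, 0.001]
contact_force: [-0.0, -0.3, 0.1]
gripper_width: 0.002
```

>>> jog_arm([
  {"x": 0.008, "y": 0, "z": 0, "wx": 0, "wy": 0, "wz": 0},
  {"x": 0.015, "y": 0, "z": 0, "wx": 0, "wy": 0, "wz": 0},
  {"x": 0.015, "y": 0, "z": 0, "wx": 0, "wy": 0, "wz": 0},
])

```text
t: 21.83
eef_pos: [0.4835, 0.1924, 0.1307]
tool_rot: [0.001, 0.791, 0.612, 0.001]
contact_force: [-0.3, -0.3, -0.2]
gripper_width: 0.002
```

>>> jog_arm([
  {"x": 0.008, "y": 0, "z": 0, "wx": 0, "wy": 0, "wz": 0},
  {"x": 0.016, "y": 0, "z": 0, "wx": 0, "wy": 0, "wz": 0},
  {"x": 0.016, "y": 0, "z": 0, "wx": 0, "wy": 0, "wz": 0},
])

```text
t: 22.08
eef_pos: [0.4838, 0.1937, 0.1305]
tool_rot: [0.001, 0.791, 0.611, -0.001]
contact_force: [-2.2, -5.7, 5.0]
gripper_width: -0.001
```

>>> jog_arm([
  {"x": 0.008, "y": 0, "z": 0, "wx": 0, "wy": 0, "wz": 0},
  {"x": 0.016, "y": 0, "z": 0, "wx": 0, "wy": 0, "wz": 0},
  {"x": 0.016, "y": 0, "z": 0, "wx": 0, "wy": 0, "wz": 0},
])

```text
t: 22.33
eef_pos: [0.4839, 0.1937, 0.1303]
tool_rot: [0.002, 0.792, 0.61, -0.004]
contact_force: [-4.5, -8.8, 8.7]
gripper_width: 0.003
```

>>> jog_arm([
  {"x": 0.008, "y": 0, "z": 0, "wx": 0, "wy": 0, "wz": 0},
  {"x": 0.016, "y": 0, "z": 0, "wx": 0, "wy": 0, "wz": 0},
  {"x": 0.016, "y": 0, "z": 0, "wx": 0, "wy": 0, "wz": 0},
])

```text
t: 22.58
eef_pos: [0.484, 0.1937, 0.1301]
tool_rot: [0.004, 0.793, 0.61, -0.006]
contact_force: [-4.1, -9.4, 8.4]
gripper_width: 0.001
```

Contact again at a firm stop of about 10 N. The first time, the door may have bounced back when I withdrew quickly, so this time I unload very slowly.

>>> jog_arm([
  {"x": 0.01, "y": 0, "z": 0, "wx": 0, "wy": 0, "wz": 0},
  {"x": 0.007, "y": 0, "z": 0, "wx": 0, "wy": 0, "wz": 0},
  {"x": 0.004, "y": 0, "z": 0, "wx": 0, "wy": 0, "wz": 0},
  {"x": 0.002, "y": 0, "z": 0, "wx": 0, "wy": 0, "wz": 0},
  {"x": 0, "y": 0, "z": 0, "wx": 0, "wy": 0, "wz": 0},
  {"x": -0.002, "y": 0, "z": 0, "wx": 0, "wy": 0, "wz": 0},
  {"x": -0.004, "y": 0, "z": 0, "wx": 0, "wy": 0, "wz": 0},
  {"x": -0.006, "y": 0, "z": 0, "wx": 0, "wy": 0, "wz": 0},
  {"x": -0.009, "y": 0, "z": 0, "wx": 0, "wy": 0, "wz": 0},
  {"x": -0.012, "y": 0, "z": 0, "wx": 0, "wy": 0, "wz": 0},
  {"x": -0.016, "y": 0, "z": 0, "wx": 0, "wy": 0, "wz": 0},
  {"x": -0.02, "y": 0, "z": 0, "wx": 0, "wy": 0, "wz": 0},
])

```text
t: 23.58
eef_pos: [0.4829, 0.1901, 0.1302]
tool_rot: [0.004, 0.792, 0.61, -0.006]
contact_force: [-0.4, -0.6, -0.8]
gripper_width: -0.005
```

```bash
cat > p.py <<'E'
from h import *
rel([.4817,.1068,.2149],-12.7)
for n in('scene','side'):
  cams.read_camera(n)
  for t,z in [('knob',.09),('grip_top',.15),('frame_edge',.09),('sleeve_low',.03),('pin_seat',.03),('door_edge',.09)]:
    print(n,t,[(np.round(a['location'],1).tolist(),round(a['confidence'],2),onz(n,a['location'],z).round(4)) for a in finder.place_of(n,t)[:2]])
P=np.array([.6066,.175])
for psi in(164,167.3,171):
    a=np.radians(psi);x=np.array([np.cos(a),np.sin(a)]);y=np.array([-x[1],x[0]])
    print(psi,proj('scene',[[*(P+.128*x+.026*y),.09],[*(P+.08*x),.15]]).round(1).tolist())
E
python3 p.py
```

```text
t 23.58 pos [0.4829 0.1901 0.1302] toolx [ 0.256  0.967 -0.014] F [-0.4 -0.6 -0.8] wid -0.005
  rel xyz [-0.41   0.1   -0.418] w [0.003  0.0039 0.4881]
scene knob [([306.2, 185.0], 0.97, array([0.4982, 0.1667, 0.09  ])), ([328.9, 190.3], 0.68, array([0.5672, 0.2047, 0.09  ]))]
scene grip_top [([148.8, 173.8], 0.97, array([ 0.2096, -0.2615,  0.15  ])), ([318.7, 169.1], 0.95, array([0.5184, 0.1984, 0.15  ]))]
scene frame_edge [([311.1, 177.5], 0.67, array([0.4725, 0.2132, 0.09  ]))]
scene sleeve_low [([331.1, 213.8], 0.92, array([0.6099, 0.1803, 0.03  ])), ([170.9, 197.5], 0.89, array([ 0.2082, -0.1969,  0.03  ]))]
scene pin_seat [([325.6, 216.9], 0.61, array([0.611 , 0.1538, 0.03  ]))]
scene door_edge [([308.9, 179.5], 0.56, array([0.4777, 0.1981, 0.09  ])), ([144.9, 209.4], 0.56, array([ 0.3036, -0.3261,  0.09  ]))]
side knob [([327.7, 170.0], 0.93, array([ 0.311 , -0.2848,  0.09  ]))]
side grip_top [([356.0, 152.1], 0.95, array([ 0.237 , -0.3223,  0.15  ])), ([198.3, 229.5], 0.49, array([0.5226, 0.2046, 0.15  ]))]
side frame_edge []
side sleeve_low []
side pin_seat []
side door_edge [([336.8, 165.3], 0.82, array([ 0.2899, -0.3252,  0.09  ])), ([259.0, 200.3], 0.21, array([ 0.4571, -0.0454,  0.09  ]))]
164 [[305.9, 180.5], [320.8, 170.6]]
167.3 [[304.2, 181.2], [319.6, 170.9]]
171 [[302.4, 182.0], [318.3, 171.2]]
```

>>> jog_arm([
  {"x": -0.01, "y": 0, "z": 0, "wx": 0, "wy": 0, "wz": 0},
  {"x": -0.025, "y": 0, "z": 0, "wx": 0, "wy": 0, "wz": 0},
  {"x": -0.05, "y": 0, "z": 0, "wx": 0, "wy": 0, "wz": 0},
  {"x": -0.1, "y": 0.02, "z": -0.1, "wx": 0, "wy": 0, "wz": 0.1},
  {"x": -0.2, "y": 0.04, "z": -0.25, "wx": 0, "wy": 0, "wz": 0.2},
  {"x": -0.3, "y": 0.06, "z": -0.4, "wx": 0, "wy": 0, "wz": 0.49},
  {"x": -0.41, "y": 0.1, "z": -0.418, "wx": 0.003, "wy": 0.004, "wz": 0.488},
  {"x": -0.41, "y": 0.1, "z": -0.418, "wx": 0.003, "wy": 0.004, "wz": 0.488},
  {"x": -0.41, "y": 0.1, "z": -0.418, "wx": 0.003, "wy": 0.004, "wz": 0.488},
  {"x": -0.41, "y": 0.1, "z": -0.418, "wx": 0.003, "wy": 0.004, "wz": 0.488},
  {"x": -0.41, "y": 0.1, "z": -0.418, "wx": 0.003, "wy": 0.004, "wz": 0.488},
  {"x": -0.41, "y": 0.1, "z": -0.418, "wx": 0.003, "wy": 0.004, "wz": 0.488},
])

```text
t: 25.28
eef_pos: [0.4814, 0.1059, 0.2149]
tool_rot: [0.002, 0.996, 0.09, -0.002]
contact_force: [-0.5, 0.8, 0.5]
gripper_width: -0.001
```

>>> jog_arm([
  {"x": 0, "y": 0, "z": 0, "wx": 0, "wy": 0, "wz": 0.17},
  {"x": 0, "y": 0, "z": 0, "wx": 0, "wy": 0, "wz": 0.17},
  {"x": 0, "y": 0, "z": 0, "wx": 0, "wy": 0, "wz": 0.17},
  {"x": 0, "y": 0, "z": 0, "wx": 0, "wy": 0, "wz": 0.17},
  {"x": 0, "y": 0, "z": 0, "wx": 0, "wy": 0, "wz": 0.17},
  {"x": 0, "y": 0, "z": 0, "wx": 0, "wy": 0, "wz": 0.17},
])

```text
t: 25.78
eef_pos: [0.4812, 0.1055, 0.2149]
tool_rot: [0.003, 0.984, -0.177, -0.001]
contact_force: [0.1, -0.7, -0.1]
gripper_width: -0.004
```

```bash
cat > r.py <<'E'
from h import *
rel([.4887,.1068,.2149],-12.7)
c=cams.get_calibration('wrist');im=cams.read_camera('wrist');cv2.imwrite('pics/w12.png',im[:,:,::-1]);np.save('cal12.npy',c,allow_pickle=True)
for t,z in [('knob',.09),('grip_top',.15),('sleeve_low',.03),('door_edge',.09),('frame_edge',.09)]:
    print(t,[(np.round(a['location'],1).tolist(),round(a['confidence'],2),onz('wrist',a['location'],z,c).round(4)) for a in finder.place_of('wrist',t)[:2]])
# rectified top view at z=.15 : 1 px = 0.5 mm, axes along heading 165.5
P=np.array([.6066,.175])
def view(im,c,out):
  a=np.radians(165.5);x=np.array([np.cos(a),np.sin(a)]);y=np.array([-x[1],x[0]])
  u,v=np.meshgrid(np.arange(-.02,.17,.0005),np.arange(-.05,.05,.0005))
  pts=np.stack([P[0]+u*x[0]+v*y[0],P[1]+u*x[1]+v*y[1],0*u+.15],-1).reshape(-1,3)
  q=proj('wrist',pts,c).astype(np.float32).reshape(u.shape+(2,))
  g=cv2.remap(im,q[...,0],q[...,1],cv2.INTER_LINEAR)
  cv2.imwrite(out,g); return g
g=view(im,c,'pics/rect12.png')
gg=cv2.cvtColor(g,cv2.COLOR_RGB2GRAY)
for U in (.03,.05,.08,.11,.14):
  k=int((U+.02)/.0005); print(U,[int(gg[j-1:j+2,k-3:k+4].mean()) for j in range(50,140,2)])
print('rows v from',-.025,'step .001')
E
python3 r.py
```

```text
t 25.78 pos [0.4812 0.1055 0.2149] toolx [ 0.937 -0.349 -0.002] F [ 0.1 -0.7 -0.1] wid -0.004
  rel xyz [ 0.033 -0.019 -0.   ] w [ 0.0017  0.0007 -0.0428]
knob [([179.7, 217.4], 0.92, array([0.4728, 0.1788, 0.09  ])), ([505.9, 54.9], 0.63, array([ 0.5095, -0.1157,  0.09  ]))]
grip_top [([109.2, 195.7], 0.87, array([0.5222, 0.1942, 0.15  ]))]
sleeve_low [([139.8, 62.2], 0.84, array([0.6094, 0.1727, 0.03  ]))]
door_edge [([143.2, 232.7], 0.98, array([0.4708, 0.2154, 0.09  ]))]
frame_edge []
0.03 [65, 65, 66, 67, 63, 53, 39, 29, 25, 25, 30, 46, 60, 62, 63, 62, 61, 61, 73, 86, 64, 52, 63, 69, 71, 71, 73, 74, 72, 60, 43, 30, 25, 24, 24, 23, 24, 24, 23, 24, 26, 25, 24, 24, 23]
0.05 [67, 67, 67, 66, 60, 47, 34, 26, 26, 27, 38, 56, 62, 62, 61, 61, 65, 83, 101, 81, 49, 43, 53, 65, 71, 70, 71, 73, 74, 69, 54, 40, 27, 23, 23, 23, 23, 24, 25, 25, 29, 46, 53, 44, 39]
0.08 [66, 66, 67, 62, 50, 38, 30, 28, 25, 32, 50, 59, 61, 61, 60, 60, 62, 69, 69, 51, 41, 41, 43, 52, 61, 65, 68, 69, 70, 71, 66, 54, 40, 28, 23, 22, 24, 25, 24, 24, 23, 29, 45, 51, 45]
0.11 [67, 66, 64, 56, 43, 31, 25, 25, 29, 45, 59, 61, 60, 62, 62, 61, 65, 73, 60, 44, 42, 41, 41, 42, 49, 60, 66, 68, 67, 67, 68, 64, 55, 42, 30, 25, 24, 24, 24, 25, 25, 24, 27, 45, 53]
0.14 [65, 63, 58, 46, 33, 25, 24, 27, 40, 56, 62, 61, 60, 60, 61, 71, 86, 72, 47, 41, 41, 41, 42, 44, 50, 56, 62, 64, 65, 65, 65, 65, 62, 54, 42, 31, 26, 24, 25, 30, 40, 55, 67, 70, 73]
rows v from -0.025 step .001
```

Rectified at z = 0.15, the leaf heads 167.6° and the plate and frame 164.3°, so the door is 3° open after release. The pressed TCP positions fit a fully shut door with both finger widths, so it rebounds on unloading. I'll push again at mid-height with a very light preload, dwell, and unload at about 1 mm/s.

```bash
python3 -c "
from h import *
rel([.5029,.1574,.2149],74.3)"
```

```text
t 26.08 pos [0.4814 0.1058 0.2149] toolx [ 0.938 -0.346 -0.002] F [-0.1 -0.1  0.1] wid -0.005
  rel xyz [ 0.011 -0.279 -0.002] w [ 0.0008  0.0018 -0.5254]
```

>>> jog_arm([
  {"x": 0.01, "y": -0.03, "z": 0, "wx": 0.001, "wy": 0.002, "wz": -0.525},
  {"x": 0.01, "y": -0.06, "z": 0, "wx": 0.001, "wy": 0.002, "wz": -0.525},
  {"x": 0.01, "y": -0.1, "z": 0, "wx": 0.001, "wy": 0.002, "wz": -0.525},
  {"x": 0.01, "y": -0.15, "z": 0, "wx": 0.001, "wy": 0.002, "wz": -0.525},
  {"x": 0.01, "y": -0.2, "z": 0, "wx": 0.001, "wy": 0.002, "wz": -0.525},
  {"x": 0.01, "y": -0.25, "z": 0, "wx": 0.001, "wy": 0.002, "wz": -0.525},
  {"x": 0.011, "y": -0.28, "z": 0, "wx": 0.001, "wy": 0.002, "wz": -0.525},
  {"x": 0.011, "y": -0.28, "z": 0, "wx": 0.001, "wy": 0.002, "wz": -0.525},
  {"x": 0.011, "y": -0.28, "z": 0, "wx": 0.001, "wy": 0.002, "wz": -0.525},
  {"x": 0.011, "y": -0.28, "z": 0, "wx": 0.001, "wy": 0.002, "wz": -0.525},
  {"x": 0.011, "y": -0.28, "z": 0, "wx": 0.001, "wy": 0.002, "wz": -0.525},
  {"x": 0.011, "y": -0.28, "z": 0, "wx": 0.001, "wy": 0.002, "wz": -0.525},
])

```text
t: 27.08
eef_pos: [0.5029, 0.1575, 0.2146]
tool_rot: [-0.0, 0.839, 0.545, 0.0]
contact_force: [-0.0, -0.1, 1.4]
gripper_width: 0.003
```

```bash
python3 -c "
from h import *
rel([.5029,.1574,.105],74.3)"
```

```text
t 27.08 pos [0.5029 0.1575 0.2146] toolx [0.406 0.914 0.   ] F [-0.  -0.1  1.4] wid 0.003
  rel xyz [-0.001  0.     0.548] w [ 0.     -0.0001 -0.046 ]
```

>>> jog_arm([
  {"x": 0, "y": 0, "z": 0.1, "wx": 0, "wy": 0, "wz": -0.046},
  {"x": 0, "y": 0, "z": 0.2, "wx": 0, "wy": 0, "wz": -0.046},
  {"x": 0, "y": 0, "z": 0.32, "wx": 0, "wy": 0, "wz": -0.046},
  {"x": 0, "y": 0, "z": 0.44, "wx": 0, "wy": 0, "wz": -0.046},
  {"x": 0, "y": 0, "z": 0.52, "wx": 0, "wy": 0, "wz": -0.046},
  {"x": 0, "y": 0, "z": 0.548, "wx": 0, "wy": 0, "wz": -0.046},
  {"x": 0, "y": 0, "z": 0.548, "wx": 0, "wy": 0, "wz": -0.046},
  {"x": 0, "y": 0, "z": 0.548, "wx": 0, "wy": 0, "wz": -0.046},
])

```text
t: 27.75
eef_pos: [0.5032, 0.1577, 0.1054]
tool_rot: [-0.0, 0.797, 0.604, 0.0]
contact_force: [0.5, -0.5, 0.1]
gripper_width: 0.001
```

```bash
python3 -c "
from h import *
rel([.5109,.1858,.105],74.3)"
```

```text
t 27.75 pos [0.5032 0.1577 0.1054] toolx [0.27  0.963 0.001] F [ 0.5 -0.5  0.1] wid 0.001
  rel xyz [ 0.145 -0.001  0.002] w [ 0.0001 -0.0002  0.0001]
```

>>> jog_arm([
  {"x": 0.04, "y": 0, "z": 0, "wx": 0, "wy": 0, "wz": 0},
  {"x": 0.075, "y": 0, "z": 0, "wx": 0, "wy": 0, "wz": 0},
  {"x": 0.1, "y": 0, "z": 0, "wx": 0, "wy": 0, "wz": 0},
  {"x": 0.11, "y": 0, "z": 0, "wx": 0, "wy": 0, "wz": 0},
  {"x": 0.117, "y": 0, "z": 0, "wx": 0, "wy": 0, "wz": 0},
  {"x": 0.123, "y": 0, "z": 0, "wx": 0, "wy": 0, "wz": 0},
  {"x": 0.128, "y": 0, "z": 0, "wx": 0, "wy": 0, "wz": 0},
  {"x": 0.133, "y": 0, "z": 0, "wx": 0, "wy": 0, "wz": 0},
  {"x": 0.137, "y": 0, "z": 0, "wx": 0, "wy": 0, "wz": 0},
  {"x": 0.14, "y": 0, "z": 0, "wx": 0, "wy": 0, "wz": 0},
  {"x": 0.143, "y": 0, "z": 0, "wx": 0, "wy": 0, "wz": 0},
  {"x": 0.145, "y": 0, "z": 0, "wx": 0, "wy": 0, "wz": 0},
])

```text
t: 28.75
eef_pos: [0.5108, 0.185, 0.1053]
tool_rot: [0.0, 0.797, 0.604, -0.0]
contact_force: [-0.4, -3.2, 0.8]
gripper_width: -0.0
```

>>> jog_arm([
  {"x": 0.001, "y": 0, "z": 0, "wx": 0, "wy": 0, "wz": 0},
  {"x": 0.002, "y": 0, "z": 0, "wx": 0, "wy": 0, "wz": 0},
  {"x": 0.003, "y": 0, "z": 0, "wx": 0, "wy": 0, "wz": 0},
  {"x": 0.003, "y": 0, "z": 0, "wx": 0, "wy": 0, "wz": 0},
  {"x": 0.003, "y": 0, "z": 0, "wx": 0, "wy": 0, "wz": 0},
])

```text
t: 29.17
eef_pos: [0.5109, 0.185, 0.1052]
tool_rot: [0.0, 0.797, 0.604, -0.001]
contact_force: [-1.2, -4.2, 0.9]
gripper_width: -0.003
```

>>> jog_arm([
  {"x": 0.003, "y": 0, "z": 0, "wx": 0, "wy": 0, "wz": 0},
  {"x": 0.002, "y": 0, "z": 0, "wx": 0, "wy": 0, "wz": 0},
  {"x": 0.002, "y": 0, "z": 0, "wx": 0, "wy": 0, "wz": 0},
  {"x": 0.001, "y": 0, "z": 0, "wx": 0, "wy": 0, "wz": 0},
  {"x": 0.001, "y": 0, "z": 0, "wx": 0, "wy": 0, "wz": 0},
  {"x": 0, "y": 0, "z": 0, "wx": 0, "wy": 0, "wz": 0},
  {"x": 0, "y": 0, "z": 0, "wx": 0, "wy": 0, "wz": 0},
  {"x": -0.001, "y": 0, "z": 0, "wx": 0, "wy": 0, "wz": 0},
  {"x": -0.001, "y": 0, "z": 0, "wx": 0, "wy": 0, "wz": 0},
  {"x": -0.002, "y": 0, "z": 0, "wx": 0, "wy": 0, "wz": 0},
  {"x": -0.002, "y": 0, "z": 0, "wx": 0, "wy": 0, "wz": 0},
  {"x": -0.003, "y": 0, "z": 0, "wx": 0, "wy": 0, "wz": 0},
])

```text
t: 30.17
eef_pos: [0.5108, 0.1848, 0.1053]
tool_rot: [0.0, 0.797, 0.604, -0.0]
contact_force: [0.1, -0.3, -0.7]
gripper_width: 0.001
```

```bash
sed -i 's/(\.03,\.05,\.08,\.11,\.14)/(.03,.05,.06,.07,.14)/' r.py; python3 r.py | grep -v '^ '
```

```text
t 30.17 pos [0.5108 0.1848 0.1053] toolx [ 0.271  0.963 -0.001] F [ 0.1 -0.3 -0.7] wid 0.001
knob []
grip_top [([281.3, 268.5], 0.83, array([0.5246, 0.2018, 0.15  ]))]
sleeve_low []
door_edge []
frame_edge []
0.03 [97, 96, 95, 95, 95, 95, 94, 95, 97, 96, 96, 96, 96, 95, 96, 97, 93, 109, 102, 89, 90, 85, 95, 95, 95, 95, 95, 164, 230, 231, 231, 231, 231, 229, 203, 173, 203, 230, 232, 233, 232, 232, 233, 233, 234]
0.05 [96, 96, 96, 96, 96, 95, 96, 97, 97, 97, 97, 96, 96, 96, 97, 97, 94, 102, 95, 91, 93, 97, 95, 95, 96, 113, 202, 236, 235, 235, 236, 235, 235, 235, 234, 234, 234, 227, 176, 90, 37, 31, 30, 30, 29]
0.06 [96, 96, 97, 96, 96, 95, 96, 98, 98, 97, 97, 97, 96, 97, 98, 95, 101, 104, 89, 90, 96, 96, 95, 96, 94, 163, 232, 234, 234, 235, 233, 201, 122, 50, 30, 30, 30, 30, 30, 32, 30, 30, 30, 33, 36]
0.07 [96, 97, 97, 96, 96, 96, 97, 98, 98, 98, 97, 97, 96, 97, 97, 93, 107, 101, 90, 97, 96, 95, 96, 95, 121, 173, 158, 140, 96, 39, 30, 29, 31, 32, 30, 31, 35, 39, 40, 40, 39, 37, 39, 51, 55]
0.14 [96, 95, 94, 95, 95, 97, 98, 97, 95, 95, 95, 95, 96, 93, 103, 118, 99, 97, 96, 108, 193, 219, 213, 208, 204, 201, 200, 199, 199, 199, 199, 200, 202, 206, 211, 216, 192, 118, 49, 29, 31, 30, 30, 30, 30]
rows v from -0.025 step .001
```

>>> jog_arm([
  {"x": -0.001, "y": 0, "z": 0, "wx": 0, "wy": 0, "wz": 0},
  {"x": -0.002, "y": 0, "z": 0, "wx": 0, "wy": 0, "wz": 0},
  {"x": -0.003, "y": 0, "z": 0, "wx": 0, "wy": 0, "wz": 0},
  {"x": -0.004, "y": 0, "z": 0, "wx": 0, "wy": 0, "wz": 0},
  {"x": -0.005, "y": 0, "z": 0, "wx": 0, "wy": 0, "wz": 0},
  {"x": -0.007, "y": 0, "z": 0, "wx": 0, "wy": 0, "wz": 0},
  {"x": -0.01, "y": 0, "z": 0, "wx": 0, "wy": 0, "wz": 0},
  {"x": -0.015, "y": 0, "z": 0, "wx": 0, "wy": 0, "wz": 0},
  {"x": -0.03, "y": 0, "z": 0, "wx": 0, "wy": 0, "wz": 0},
  {"x": -0.06, "y": 0, "z": 0, "wx": 0, "wy": 0, "wz": 0},
  {"x": -0.12, "y": 0, "z": 0, "wx": 0, "wy": 0, "wz": 0},
  {"x": -0.2, "y": 0, "z": 0, "wx": 0, "wy": 0, "wz": 0},
])

```text
t: 31.47
eef_pos: [0.4997, 0.1461, 0.1054]
tool_rot: [0.0, 0.797, 0.604, -0.0]
contact_force: [0.1, 0.4, -0.3]
gripper_width: -0.002
```

```bash
python3 -c "
from h import *
rel([.4812,.1055,.2149],-12.7)"
```

```text
t 31.47 pos [0.4997 0.1461 0.1054] toolx [ 0.27   0.963 -0.   ] F [ 0.1  0.4 -0.3] wid -0.002
  rel xyz [-0.221 -0.034 -0.547] w [1.000e-04 1.000e-04 4.837e-01]
```

>>> jog_arm([
  {"x": -0.1, "y": -0.03, "z": -0.12, "wx": 0, "wy": 0, "wz": 0.484},
  {"x": -0.22, "y": -0.034, "z": -0.3, "wx": 0, "wy": 0, "wz": 0.484},
  {"x": -0.22, "y": -0.034, "z": -0.45, "wx": 0, "wy": 0, "wz": 0.484},
  {"x": -0.22, "y": -0.034, "z": -0.547, "wx": 0, "wy": 0, "wz": 0.484},
  {"x": -0.22, "y": -0.034, "z": -0.547, "wx": 0, "wy": 0, "wz": 0.484},
  {"x": -0.22, "y": -0.034, "z": -0.547, "wx": 0, "wy": 0, "wz": 0.484},
  {"x": -0.22, "y": -0.034, "z": -0.547, "wx": 0, "wy": 0, "wz": 0.484},
  {"x": -0.22, "y": -0.034, "z": -0.547, "wx": 0, "wy": 0, "wz": 0.484},
  {"x": -0.22, "y": -0.034, "z": -0.547, "wx": 0, "wy": 0, "wz": 0.484},
  {"x": -0.22, "y": -0.034, "z": -0.547, "wx": 0, "wy": 0, "wz": 0.484},
  {"x": -0.22, "y": -0.034, "z": -0.547, "wx": 0, "wy": 0, "wz": 0.484},
  {"x": -0.22, "y": -0.034, "z": -0.547, "wx": 0, "wy": 0, "wz": 0.484},
])

```text
t: 32.47
eef_pos: [0.4807, 0.1043, 0.2146]
tool_rot: [0.0, 0.994, -0.105, -0.0]
contact_force: [0.1, 0.2, 0.1]
gripper_width: 0.002
```

>>> jog_arm([
  {"x": 0, "y": 0, "z": 0, "wx": 0, "wy": 0, "wz": 0.07},
  {"x": 0, "y": 0, "z": 0, "wx": 0, "wy": 0, "wz": 0.07},
  {"x": 0, "y": 0, "z": 0, "wx": 0, "wy": 0, "wz": 0.07},
  {"x": 0, "y": 0, "z": 0, "wx": 0, "wy": 0, "wz": 0.07},
])

```text
t: 32.8
eef_pos: [0.4804, 0.1035, 0.2146]
tool_rot: [0.001, 0.977, -0.212, -0.0]
contact_force: [-0.0, -0.0, 0.7]
gripper_width: -0.001
```

```bash
sed -i 's/(\.03,\.05,\.06,\.07,\.14)/(.03,.05,.08,.11,.14)/;s/12\.png/13.png/g;s/cal12/cal13/' r.py; python3 r.py
```

```text
t 32.8 pos [0.4804 0.1035 0.2146] toolx [ 0.91  -0.415 -0.   ] F [-0.  -0.   0.7] wid -0.001
  rel xyz [ 0.031 -0.032 -0.002] w [ 0.0004  0.0001 -0.0657]
knob [([180.5, 220.9], 0.83, array([0.4746, 0.1786, 0.09  ]))]
grip_top [([109.3, 203.6], 0.55, array([0.523 , 0.1923, 0.15  ]))]
sleeve_low [([135.4, 73.4], 0.81, array([0.6067, 0.1708, 0.03  ]))]
door_edge [([149.3, 238.0], 0.73, array([0.4716, 0.212 , 0.09  ]))]
frame_edge [([182.6, 221.5], 0.21, array([0.4733, 0.1772, 0.09  ]))]
0.03 [67, 67, 68, 67, 61, 49, 35, 26, 26, 26, 29, 48, 61, 62, 62, 63, 62, 62, 73, 87, 66, 53, 63, 69, 71, 72, 73, 75, 73, 62, 45, 31, 25, 23, 24, 26, 26, 23, 23, 23, 25, 25, 24, 25, 24]
0.05 [66, 67, 68, 65, 55, 43, 31, 26, 24, 25, 37, 55, 62, 63, 63, 62, 64, 81, 100, 85, 55, 44, 52, 63, 64, 68, 72, 74, 76, 71, 58, 43, 31, 25, 22, 24, 23, 24, 23, 23, 25, 30, 47, 54, 46]
0.08 [66, 67, 67, 59, 45, 34, 29, 25, 25, 32, 51, 60, 61, 61, 61, 61, 65, 73, 72, 54, 43, 43, 44, 49, 59, 65, 69, 71, 72, 72, 70, 59, 44, 32, 26, 24, 22, 25, 25, 25, 25, 24, 28, 43, 53]
0.11 [66, 66, 61, 52, 39, 28, 25, 25, 30, 46, 59, 62, 62, 62, 61, 61, 67, 75, 62, 45, 43, 43, 42, 42, 46, 57, 65, 68, 68, 68, 68, 67, 59, 46, 34, 26, 22, 24, 25, 27, 25, 24, 25, 28, 43]
0.14 [66, 61, 53, 41, 28, 25, 28, 29, 40, 56, 61, 62, 62, 62, 63, 72, 87, 76, 51, 42, 43, 45, 43, 42, 46, 53, 60, 64, 66, 65, 65, 66, 65, 59, 49, 39, 28, 25, 25, 26, 28, 38, 54, 66, 72]
rows v from -0.025 step .001
```

Odd: the view looking inward (pressed) and this one disagree in opposite directions. That's what a sagging leaf would produce: with 2 mm radial play the free edge drops, so it isn't at z = 0.15. I'll triangulate the leaf's outer top edge from both sides.

```bash
cat > s.py <<'E'
from h import *
P=np.array([.6066,.175,0])
a=np.radians(165.5);x=np.array([np.cos(a),np.sin(a),0]);y=np.array([-x[1],x[0],0])
A=np.load('cal12.npy',allow_pickle=True).item();B=np.load('cal13.npy',allow_pickle=True).item()
for n,c in(('A',A),('B',B)):
    o=ray('wrist',(256,192),c)[0]-P; print(n,'cam u,v,z',(o@x).round(4),(o@y).round(4),o[2].round(4))
def loc(c,u,v):
    o=ray('wrist',(256,192),c)[0]-P; o=np.array([o@x,o@y,o[2]]); d=np.array([u,v,.15])-o; return o,d
for u,va,vb in((.03,.002,.0052),(.05,.0005,.0058),(.14,-.0053,.0095)):
    print(u,tri([loc(A,u,va),loc(B,u,vb)]))
E
python3 s.py
```

```text
A cam u,v,z 0.0933 -0.0656 0.2481
B cam u,v,z 0.0255 0.1143 0.3575
0.03 (array([0.05933539, 0.023276  , 0.30037246]), [np.float64(0.10846199749598824), np.float64(0.10846199749598825)])
0.05 (array([0.05961082, 0.02321823, 0.30034647]), [np.float64(0.10835565728363639), np.float64(0.10835565728363634)])
0.14 (array([0.06081204, 0.02299509, 0.30021443]), [np.float64(0.10777045688726565), np.float64(0.10777045688726558)])
```

```bash
sed -i 's/d=np.array(\[u,v,.15\])-o; return o,d/d=np.array([u,v,.15])-o; return o[1:],d[1:]\/np.linalg.norm(d[1:])/' s.py; sed -i 's/print(u,tri.*/(oa,da),(ob,db)=loc(A,u,va),loc(B,u,vb);t=np.linalg.solve(np.c_[da,-db],ob-oa);print(u,"v,z",(oa+da*t[0]).round(4))/' s.py; python3 s.py
```

```text
A cam u,v,z 0.0933 -0.0656 0.2481
B cam u,v,z 0.0255 0.1143 0.3575
0.03 v,z [0.0038 0.1474]
0.05 v,z [0.0035 0.1456]
0.14 v,z [0.0028 0.1368]
```

With the leaf sagging about 4–5°, both sides agree: v runs from 3.8 to 2.8 mm along the leaf, a heading near 165.0° against the frame's 164.3°. Even if the sag is only 3°, the gap is about 4 mm (limit 8). One cross-check on the knob from the fixed cameras, then hand in.

```bash
cat > u.py <<'E'
from h import *
P=np.array([.6066,.175,0]);B=cams.get_calibration('wrist');v={}
for n in('wrist','scene'):
    cams.read_camera(n)
    for t in('knob','grip_top','door_edge','sleeve_low'):
        for r in finder.place_of(n,t)[:3]:
            o,d=ray(n,r['location'],B if n=='wrist' else None); q=o+d*(.1-o[2])/d[2]
            if np.linalg.norm(q[:2]-P[:2])<.25 and r['confidence']>.5: v.setdefault(t,{}).setdefault(n,(o,d))
for t,w in v.items():
    if len(w)==2:
        p,e=tri(list(w.values()));h=np.degrees(np.arctan2(p[1]-P[1],p[0]-P[0]))
        print(t,p.round(4),np.round(e,4),'heading',h.round(1),{'knob':-11.5,'door_edge':2.}.get(t,0))
E
python3 u.py
```

```text
knob [0.4734 0.1825 0.0769] [0.0025 0.0025] heading 176.8 -11.5
grip_top [0.5237 0.1981 0.1418] [0.0012 0.0012] heading 164.4 0
sleeve_low [0.6099 0.1751 0.0354] [0.0049 0.0049] heading 1.7 0
```

```bash
python3 -c "
from station import bot
print(bot.hand_in())"
```

```text
the job is handed in; nothing more can be done
None
```

The soot door is hung on the pin and pushed shut, and I handed the job in at about 33 s of the 58 s. `hand_in` reports no verdict, so what follows is my own measurement.

**What I did:**
- I took the door from its stand by its top edge and lined the bore up with the pin tip using the wrist camera.
- I lowered the sleeve gently until the bracket took the weight, then let go with the door about 72° open.
- It took three pushes. After the first, a wrist picture seemed to show the door 3–4° open, so I pushed twice more and backed off more slowly each time.

**Last checks:**
- **Shut:** the leaf heads about 165° against about 164.3° for the frame. Triangulating the knob and the middle of the top edge gave 165.3° and 164.4°.
- **Gap:** my worst-case estimate of the free-edge gap is about 4 mm (limit 8 mm).
- **Sleeve height:** working back from the leaf's top edge puts the sleeve at about 30 mm, which is home. The network's direct fix was rougher: 35.4 mm, with rays missing by 5 mm (limit 36 mm).
- **Robot:** it stood clear of everything with no contact force.

**Disagreements and doubts:**
- **Apparent 3° opening:** it was still there in the single-view measurement after all three pushes. I put it down to the leaf sagging on its loose sleeve, because views from both sides agree once sag is allowed for.
- **Tilt:** the sag measures about 0.09–0.10 rad, more than the roughly 0.05 rad I expect from the play, and not far under the 0.12 rad limit. This is the least certain point.
- **Kitchen things:** I did not re-measure them at the end. The arm never came near them.

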